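# Clear the tasting boards and rock them on the slab to find the warped ones

### The job

After the tasting, take the wooden board with the corks by its handle and tip all the corks off it into the plywood box; then test the boards for warp one at a time, that board first and after it the one or two boards of the pile from the top down: lay the board flat on the middle of the stone slab and press firmly with a fingertip near its left long edge, then near its right long edge (left and right as seen with the handle towards you). Put every board that stays flat on the cork mat and every board that rocks on the slatted wooden rack, each lying flat with its blade centred, stacked if there are several; any corks that miss the box must go in it too before the testing, and the other things on the table are left where they are.

Things in the scene. Friction and masses are not known exactly. Their poses are not given: they have to be found in the camera images.
- board_a: Paddle-shaped wooden board: blade 150 mm (x) by 101 mm (y), 18 mm thick, handle 34 mm wide reaching 60 mm beyond the blade on its -x side. Origin: centre of the blade's underside, z up. Grip across the handle at x = -110 mm. 0.3 kg. With the handle towards you, left is +y. Start: carries the corks, on the table; just one of board_a/board_b is present
- board_b: Outline as board_a. Any board is flat or cupped (names do not tell): a cupped one bears only on a 40 mm strip along its midline, its long edges 4 mm higher; it rests level, rocks 0.13 rad when an edge is pressed (gives under about 2 N, down at 4 N, the other edge rising 9 mm), then rocks back. Start: carries the corks, on the table; just one of board_a/board_b is present
- board_e: Same outline, origin and axes as board_a, flat or cupped. Start: upper board of the pile, on the lower one, handles together; one or neither of board_e/board_f is present
- board_f: Same outline, origin and axes as board_a, flat or cupped. Start: upper board of the pile, on the lower one, handles together; one or neither of board_e/board_f is present
- board_c: Same outline, origin and axes as board_a, flat or cupped. Start: lower or only board of the pile, on the table; just one of board_c/board_d is present
- board_d: Same outline, origin and axes as board_a, flat or cupped. Start: lower or only board of the pile, on the table; just one of board_c/board_d is present
- cork_1: short fat cork, 24 mm (foot) to 26 mm (top) across, 24 mm tall, 12 g, standing on the loaded board; origin: centre of its foot, z along its axis. Two to four of the four are present; slides off at a tilt of about 35 deg
- cork_2: short fat cork, 24 mm (foot) to 26 mm (top) across, 24 mm tall, 12 g, standing on the loaded board; origin: centre of its foot, z along its axis. Two to four of the four are present; slides off at a tilt of about 35 deg
- cork_3: short fat cork, 24 mm (foot) to 26 mm (top) across, 24 mm tall, 12 g, standing on the loaded board; origin: centre of its foot, z along its axis. Two to four of the four are present; slides off at a tilt of about 35 deg
- cork_4: short fat cork, 24 mm (foot) to 26 mm (top) across, 24 mm tall, 12 g, standing on the loaded board; origin: centre of its foot, z along its axis. Two to four of the four are present; slides off at a tilt of about 35 deg
- cork_box: open plywood box, fixed, 150 mm (x) by 200 mm (y), 50 mm high, walls 6 mm; origin: centre of its underside. It stands nearer the robot than the other things, left or right
- slab: flat marble slab, fixed, 220 mm (x) by 200 mm (y), 25 mm thick, the surface plate; origin: centre of its underside
- cork_mat: square cork mat, fixed, 120 by 120 mm, 6 mm thick, for the flat boards; origin: centre of its underside
- slat_rack: square rack of four light wooden slats, fixed, 120 by 120 mm, top 22 mm high, for the warped boards; origin: centre of its underside
- dish: bystander: white ceramic plate, 100 mm across, 20 mm high, in the near row, on the other side from the cork box
- corkscrew: bystander: corkscrew lying in front of the slab, wooden handle 90 mm long and 18 mm thick along y, steel screw 65 mm towards -x; origin under the handle's middle
- jar: bystander: jar, 68 mm across, 90 mm tall, beyond the slab
- tealight: bystander: terracotta cup, 64 mm across, 50 mm tall, beyond the slab; may be absent
- notebook: bystander: closed notebook, 80 by 110 by 15 mm, beyond the boards
There are look-alikes about, which are no part of the job. Leave any green look-alike of the board_e alone.

How it is judged:
On the way, in this order (a step that is already met when the one before it is completed fails the run):
1. the board that carried the corks is tipped steeply over the cork box (((angle between board_a's own z axis and vertical above 0.4 rad and horizontal distance between board_a and cork_box below 0.16 m and height (world z) of board_a above 0.06 m) or (angle between board_b's own z axis and vertical above 0.4 rad and horizontal distance between board_b and cork_box below 0.16 m and height (world z) of board_b above 0.06 m))), for 0.1 s.
2. every cork lies in the cork box (x of cork_1 in the frame of cork_box between -0.072 and 0.072 m and y of cork_1 in the frame of cork_box between -0.097 and 0.097 m and z of each of cork_1, cork_2, cork_3, cork_4 in the frame of cork_box below 0.06 m and x of cork_2 in the frame of cork_box between -0.072 and 0.072 m and y of cork_2 in the frame of cork_box between -0.097 and 0.097 m and x of cork_3 in the frame of cork_box between -0.072 and 0.072 m and y of cork_3 in the frame of cork_box between -0.097 and 0.097 m and x of cork_4 in the frame of cork_box between -0.072 and 0.072 m and y of cork_4 in the frame of cork_box between -0.097 and 0.097 m), for 0.2 s.
3. the board that carried the corks lies on the stone slab and a fingertip presses its left edge down (handle towards you) with over 2 N, 28 mm or more from the midline (((y of the grasp point in the frame of board_a above 0.028 m and contact force between the fingers and board_a above 2 N and contact force between board_a and slab above 1 N and horizontal distance between board_a and slab below 0.06 m and angle between board_a's own z axis and vertical below 0.2 rad) or (y of the grasp point in the frame of board_b above 0.028 m and contact force between the fingers and board_b above 2 N and contact force between board_b and slab above 1 N and horizontal distance between board_b and slab below 0.06 m and angle between board_b's own z axis and vertical below 0.2 rad))), for 0.15 s.
4. the board that carried the corks lies on the stone slab and a fingertip presses its right edge down (handle towards you) with over 2 N, 28 mm or more from the midline (((y of the grasp point in the frame of board_a below -0.028 m and contact force between the fingers and board_a above 2 N and contact force between board_a and slab above 1 N and horizontal distance between board_a and slab below 0.06 m and angle between board_a's own z axis and vertical below 0.2 rad) or (y of the grasp point in the frame of board_b below -0.028 m and contact force between the fingers and board_b above 2 N and contact force between board_b and slab above 1 N and horizontal distance between board_b and slab below 0.06 m and angle between board_b's own z axis and vertical below 0.2 rad))), for 0.15 s.
5. the upper board of the pile lies on the stone slab and a fingertip presses its left edge down (handle towards you) with over 2 N, 28 mm or more from the midline (((y of the grasp point in the frame of board_e above 0.028 m and contact force between the fingers and board_e above 2 N and contact force between board_e and slab above 1 N and horizontal distance between board_e and slab below 0.06 m and angle between board_e's own z axis and vertical below 0.2 rad) or (y of the grasp point in the frame of board_f above 0.028 m and contact force between the fingers and board_f above 2 N and contact force between board_f and slab above 1 N and horizontal distance between board_f and slab below 0.06 m and angle between board_f's own z axis and vertical below 0.2 rad))), for 0.15 s.
6. the upper board of the pile lies on the stone slab and a fingertip presses its right edge down (handle towards you) with over 2 N, 28 mm or more from the midline (((y of the grasp point in the frame of board_e below -0.028 m and contact force between the fingers and board_e above 2 N and contact force between board_e and slab above 1 N and horizontal distance between board_e and slab below 0.06 m and angle between board_e's own z axis and vertical below 0.2 rad) or (y of the grasp point in the frame of board_f below -0.028 m and contact force between the fingers and board_f above 2 N and contact force between board_f and slab above 1 N and horizontal distance between board_f and slab below 0.06 m and angle between board_f's own z axis and vertical below 0.2 rad))), for 0.15 s.
7. the lower (or only) board of the pile lies on the stone slab and a fingertip presses its left edge down (handle towards you) with over 2 N, 28 mm or more from the midline (((y of the grasp point in the frame of board_c above 0.028 m and contact force between the fingers and board_c above 2 N and contact force between board_c and slab above 1 N and horizontal distance between board_c and slab below 0.06 m and angle between board_c's own z axis and vertical below 0.2 rad) or (y of the grasp point in the frame of board_d above 0.028 m and contact force between the fingers and board_d above 2 N and contact force between board_d and slab above 1 N and horizontal distance between board_d and slab below 0.06 m and angle between board_d's own z axis and vertical below 0.2 rad))), for 0.15 s.
8. the lower (or only) board of the pile lies on the stone slab and a fingertip presses its right edge down (handle towards you) with over 2 N, 28 mm or more from the midline (((y of the grasp point in the frame of board_c below -0.028 m and contact force between the fingers and board_c above 2 N and contact force between board_c and slab above 1 N and horizontal distance between board_c and slab below 0.06 m and angle between board_c's own z axis and vertical below 0.2 rad) or (y of the grasp point in the frame of board_d below -0.028 m and contact force between the fingers and board_d above 2 N and contact force between board_d and slab above 1 N and horizontal distance between board_d and slab below 0.06 m and angle between board_d's own z axis and vertical below 0.2 rad))), for 0.15 s.
At the end, for the whole second after the job is handed in: Every cork is inside the cork box; every flat board lies level (within 0.2 rad) and still, let go, on the cork mat (or on boards stacked there), its blade centre within 50 mm of the mat's centre, and every warped board likewise on the slatted rack (all of step 2 and horizontal distance between each of board_a, board_d, board_e and cork_mat below 0.05 m and z of board_a in the frame of cork_mat between 0.003 and 0.056 m and angle between each of board_a, board_d, board_e, board_b, board_c, board_f's own z axis and vertical below 0.2 rad and linear speed of each of board_a, board_d, board_e, board_b, board_c, board_f below 0.02 m/s and contact force between the fingers and board_a below 0.1 N and z of board_d in the frame of cork_mat between 0.003 and 0.056 m and contact force between the fingers and board_d below 0.1 N and z of board_e in the frame of cork_mat between 0.003 and 0.056 m and contact force between the fingers and board_e below 0.1 N and horizontal distance between each of board_b, board_c, board_f and slat_rack below 0.05 m and z of board_b in the frame of slat_rack between 0.019 and 0.072 m and contact force between the fingers and board_b below 0.1 N and z of board_c in the frame of slat_rack between 0.019 and 0.072 m and contact force between the fingers and board_c below 0.1 N and z of board_f in the frame of slat_rack between 0.019 and 0.072 m and contact force between the fingers and board_f below 0.1 N); the robot touches nothing.
It fails at once if one of the other things on the table is shoved more than 40 mm (distance of any of dish, corkscrew, jar, tealight, notebook from where it was at the start of the episode above 0.04 m).
Of board_a, board_b only 1 to 1 are there at a start; the rules pass over those that are not, and their reading is None.
Of board_c, board_d only 1 to 1 are there at a start; the rules pass over those that are not, and their reading is None.
Of board_e, board_f, tealight only 1 to 1 are there at a start; the rules pass over those that are not, and their reading is None.
Of cork_1, cork_2, cork_3, cork_4 only 2 to 4 are there at a start; the rules pass over those that are not, and their reading is None.
At some moment in a run one of cork_1, cork_2, cork_3, cork_4, board_a, board_b, board_c, board_d, board_e, board_f may be knocked a few centimetres aside while the robot is not near it.
It also fails if it takes over 210 s, if anything falls off the work surface, if the arm or the gripper's body presses on something with over 40 N, if the wrist force passes 120 N, or if a joint passes its speed limit or range.

### The arm

A 6-joint arm with a two-finger parallel gripper is mounted at the origin on the work surface. World frame = base frame: x ahead of the robot, y to its left, z up, the work surface at z = 0. Lengths are in m, angles in rad, forces in N, time in s.
With the tool pointing down it reaches from about 0.25 to 0.775 m from the base axis. Payload 4 kg.
Tool frame: the origin (TCP) lies midway between the tips of the shut fingers; the grasp point (between the pads) lies ctrl.hold_point_z behind it (ctrl.hold_point_z is the distance from the TCP to the grasp point, in m); z points along the fingers, y is the direction in which the jaws open and shut (so a half turn about z gives the same grasp; the last joint's range is limited). The gripper opens to 85 mm and grips with 20 to 120 N. Pads are 22 mm wide; open, the fingers measure 114 mm over their backs; the gripper's body (76 mm by 85 mm) begins 54 mm behind the grasp point. The pads swing forward as they close: fully open they stand 13 mm farther back than shut.
Start: joints at [1.089, 0.087, 1.371, -0, 1.684, -0.103], TCP at [0.203, 0.511, 0.195] pointing down, gripper open.
Joint ranges: [-3.1, 3.1], [-0.76, 2.03], [0.27, 2.55], [-1.08, 4.22], [0.17, 2.65], [-2.57, 2.57]. Speed limits (rad/s): [2.79, 2.79, 3.14, 3.14, 3.14, 3.14].

### API

Orientations are given as a rotation vector (axis times angle).
In Python, from plant import ctrl, optics, order gives the robot as it stands.
- The arm moves only by the shell command python3 -m creep 'ROWS' [FORCE]. ROWS is JSON, a list of rows, each a list of 7 numbers: the shift along the tool's x, y, z in m, then the turn, a rotation vector about the tool's x, y, z in degrees, then the closure, from 0 (fully open) to 1 (shut). In form: [[x, y, z, rx, ry, rz, gripper], ...]. A call has 1 to 12 rows; each row is the pose to reach, as a shift and turn from the pose commanded when the call began, along the tool's axes at that moment; what a row does not reach only later rows make up. A row lasts 1/12 s, in which the tool goes at most 41.7 mm and 7.16 degrees, less where a joint would pass 70% of its speed; a pose out of reach is approached as far as the arm can. A call with a gripper value outside its range is refused whole. The fingers move at their own pace and stop on an object; FORCE is the grip in N (left out, the last holds). Time passes only in rows, so rows that repeat a pose let the fingers close. It gives the time, the measured TCP pose, the force and the opening at its end, in the units of the state.
- ctrl.get_state(): the state, without advancing time (a new reading comes with each control period).
- optics.grab_frame(name): name is "side" or "top" or "wrist"; returns a dict with "pixels" (400x640x3 uint8, blue, green, red), "fx", "fy", "cx", "cy" (pixels), "position" and "attitude" of the camera in the world. Camera axes: x right, y up, looking along -z (the intrinsics and any distortion apply to the point x, -y, -z); pixel columns grow to the right and rows downward; lengths in m; the calibration is good to about 2 mm. The wrist camera is an equidistant fisheye: a pixel r from the principal point sees the ray r / f radians off the axis. A picture is of the moment at which its call begins. There is no depth.
- order.finish_job(): hands the job in, once; it reports no verdict.
The state is a dict: "time_s": time; "qpos": joint angles; "qd": joint speeds; "joint_efforts": joint torques, N m; "position": TCP position; "tcp_rot": TCP orientation; "force": force on the tool from outside, world axes, zero at the start; "ft_torque": the same for the moment, N m; "finger_gap": finger opening in m.
Only numpy, scipy, OpenCV 4.12 (cv2) and the standard library are available. Lean on these libraries where they do the work, as an engineer would, in place of code of your own. Each camera call takes 0.05 s, during which the arm holds its last target. There are 200 camera calls.

## Working session

There is one attempt and no reset: what is moved stays moved. The work goes in short steps, Python scripts to look and compute and a shell command to move; the robot and the scene stay as the last step left them, time stands still between calls to the robot, and variables do not carry over. Pictures are saved under pics/ and viewed, about 12 in all and at most 16, crops included, and the job is handed in when it is done.

```bash
mkdir -p pics
cat > h.py <<'E'
import numpy as np, cv2
from scipy.spatial.transform import Rotation as R
from plant import ctrl, optics, order
def grab(n):
    f=optics.grab_frame(n); np.savez(f'/tmp/{n}.npz',**f); return f
def att(f):
    a=np.array(f['attitude'],float)
    if a.shape==(3,3): return a
    return R.from_rotvec(a).as_matrix() if a.size==3 else R.from_quat(a).as_matrix()
def cast(f,u,v,z,fish=False):
    x=(u-f['cx'])/f['fx']; y=(v-f['cy'])/f['fy']
    if fish:
        r=np.hypot(x,y); s=np.sin(r)/r if r>1e-9 else 1; d=np.array([x*s,-y*s,-np.cos(r)])
    else: d=np.array([x,-y,-1])
    d=att(f)@d; p=np.array(f['position']); return p+d*(z-p[2])/d[2]
E
python3 - <<'E'
from h import *
print(ctrl.get_state(), ctrl.hold_point_z)
for n in ['top','side']:
    f=grab(n); cv2.imwrite(f'pics/{n}0.png',f['pixels']); print({k:v for k,v in f.items() if k!='pixels'})
E
```

```text
{'time_s': 0.0, 'qpos': array([ 1.08889148e+00,  8.79414098e-02,  1.37229850e+00,  2.98694941e-05,
        1.68362099e+00, -1.03086750e-01]), 'qd': array([ 3.70221384e-05,  1.21443141e-03,  8.72644290e-04,  1.66708586e-04,
       -2.15828616e-03, -1.81819575e-04]), 'joint_efforts': array([ 1.24042715e-03, -3.51866984e+01, -3.13275075e+01,  4.82840392e-05,
        1.05451510e-02,  4.34824827e-06]), 'position': array([0.20311021, 0.51047643, 0.19402422]), 'tcp_rot': array([-0.59136052, -3.0847363 ,  0.00339744]), 'force': array([-0.57888714, -0.57900272,  0.04640377]), 'ft_torque': array([-0.03398978, -0.02242494,  0.00501486]), 'finger_gap': 0.08558720529691692} 0.0187
{'fx': 491.92986490087935, 'fy': 491.92986490087935, 'cx': 325.03616809173207, 'cy': 193.0056673222599, 'position': array([ 0.24767408, -0.02477449,  1.38119382]), 'attitude': array([ 0.18007539, -0.16267969, -1.50857679])}
{'fx': 383.82942204089596, 'fy': 383.82942204089596, 'cx': 319.9672753884596, 'cy': 200.74368744967148, 'position': array([ 0.49556596, -0.73011254,  0.71422848]), 'attitude': array([ 0.82214779, -0.01174496, -0.07161584])}
```

View pics/top0.png

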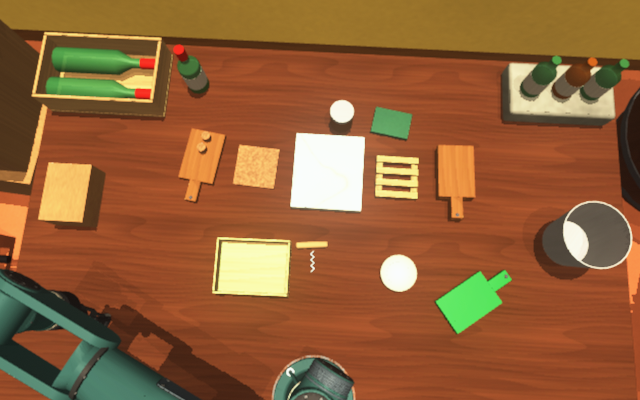

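View pics/side0.png

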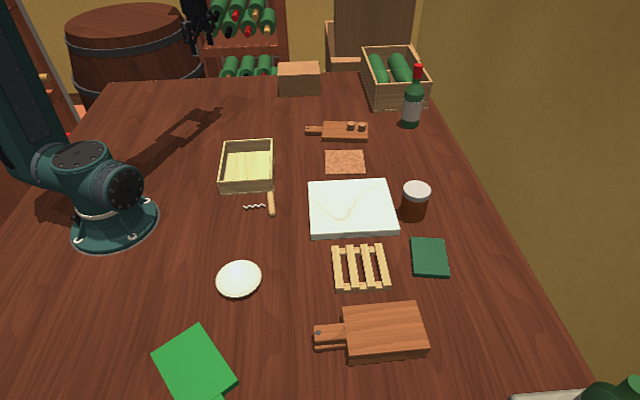

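The side view shows the pile at (385,330), two handles at (328,335); the top view shows the same pile at (456,175). Possible boards in the top view: the cork-carrying board (202,160) with corks at about (206,135) and (201,148), the wooden pile (456,175), and the green look-alike (470,300), which I'll leave alone. The box is at (252,267), slab (328,172), mat (257,167), rack (397,177).

Run:
```python
from h import *
f=dict(np.load('/tmp/top.npz'))
im=f['pixels']; big=cv2.bilateralFilter(im,5,25,5)
seeds={'board':((195,170),.018),'handle':((192,190),.018),'mat':((257,167),.006),'slab':((340,160),.025),'pile':((456,165),.036),'box':((270,260),.006),'dish':((398,272),.02)}
for n,(s,z) in seeds.items():
    m=np.zeros((402,642),np.uint8)
    cv2.floodFill(big.copy(),m,s,0,(9,)*3,(9,)*3,4|(255<<8)|cv2.FLOODFILL_MASK_ONLY|(cv2.FLOODFILL_FIXED_RANGE if 0 else 0))
    mm=m[1:-1,1:-1]; c=max(cv2.findContours(mm,0,1)[0],key=cv2.contourArea)
    r=cv2.minAreaRect(c); b=cv2.boxPoints(r)
    print(n,cv2.contourArea(c),np.round(r[0],1),[np.round(cast(f,*p,z)[:2],3).tolist() for p in b],np.round(cast(f,*r[0],z)[:2],3))
a=cv2.resize(im[110:230,160:300],None,fx=5,fy=5,interpolation=2)
b=cv2.resize(im[110:230,360:500],None,fx=5,fy=5,interpolation=2)
cv2.imwrite('pics/crop0.png',cv2.resize(np.vstack([a,b]),None,fx=.5,fy=.5))
cv2.imwrite('pics/crop1.png',cv2.resize(im[120:210,165:235],None,fx=6,fy=6,interpolation=2))
```

```text
board 1666.0 [198.6 164.7] [[0.523, 0.43], [0.732, 0.402], [0.71, 0.303], [0.503, 0.334]] [0.615 0.367]
handle 1666.0 [198.6 164.7] [[0.523, 0.43], [0.732, 0.402], [0.71, 0.303], [0.503, 0.334]] [0.615 0.367]
mat 1462.0 [255.8 166.1] [[0.569, 0.265], [0.689, 0.26], [0.679, 0.143], [0.559, 0.15]] [0.623 0.205]
slab 5039.5 [327.7 171.6] [[0.506, 0.095], [0.726, 0.097], [0.724, -0.108], [0.504, -0.104]] [ 0.613 -0.005]
pile 211914.0 [319.5 199.5] [[1.102, 1.034], [1.205, -0.927], [0.054, -0.832], [-0.04, 0.803]] [0.528 0.013]
box 3337.5 [251. 269.] [[0.394, 0.305], [0.406, 0.092], [0.263, 0.082], [0.252, 0.29]] [0.328 0.192]
dish 922.0 [398. 273.] [[0.382, -0.165], [0.388, -0.258], [0.296, -0.26], [0.29, -0.168]] [ 0.339 -0.213]
```

View pics/crop1.png

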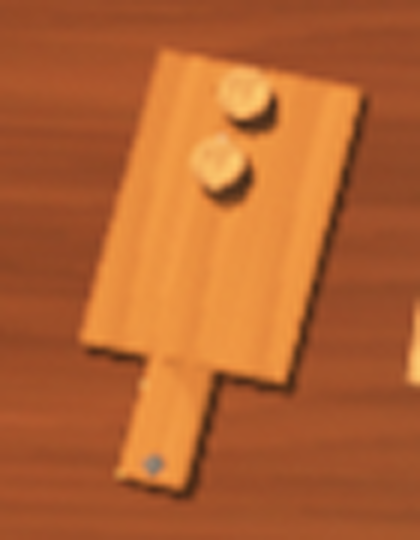

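Run:
```python
from h import *
f=dict(np.load('/tmp/top.npz'))
def q(n,pts,z):
    P=np.array([cast(f,*p,z)[:2] for p in pts]); c=P.mean(0); print(n,'c',c.round(3),'sides',np.linalg.norm(np.roll(P,-1,0)-P,axis=1).round(3)); return P
# order: far-left, far-right, near-right, near-left
P=q('board',[(192.2,128),(225.3,135.3),(213.3,184.7),(178.7,176.7)],.018)
d=P[:2].mean(0)-P[2:].mean(0); print('ang',np.degrees(np.arctan2(d[1],d[0])), 'grip',P.mean(0)-.11*d/np.linalg.norm(d))
print('hole-end',cast(f,190.5,197.5,.018))
q('box',[(217,238),(291,240),(288,297),(213,295)],.05)
q('rack',[(377,156),(419,157),(418,199),(375,198)],.022)
P=q('pile',[(437,146),(474,145),(475,195),(438,196)],.036)
d=P[:2].mean(0)-P[2:].mean(0); print('ang',np.degrees(np.arctan2(d[1],d[0])), 'grip',P.mean(0)-.11*d/np.linalg.norm(d))
print('corks',cast(f,165+245/6,120+95/6,.04),cast(f,165+220/6,120+163/6,.04))
s=ctrl.get_state(); Rm=R.from_rotvec(s['tcp_rot']).as_matrix(); print(Rm.round(3))
```

```text
board c [0.642 0.359] sides [0.101 0.151 0.103 0.15 ]
ang -7.836743028070183 grip [0.53319831 0.37443922]
hole-end [0.51780352 0.37964095 0.018     ]
box c [0.33  0.182] sides [0.202 0.152 0.199 0.152]
rack c [ 0.608 -0.204] sides [0.121 0.124 0.121 0.124]
pile c [ 0.634 -0.367] sides [0.106 0.147 0.103 0.146]
ang 0.9964028951920207 grip [ 0.52414976 -0.369119  ]
corks [0.69611284 0.35005758 0.04      ] [0.6615495  0.35824622 0.04      ]
[[-0.929  0.37  -0.001]
 [ 0.37   0.929 -0.002]
 [ 0.    -0.002 -1.   ]]
```

```bash
python3 -m creep '[[-0.04,0,0,0,0,-3,0],[-0.08,0,0,0,0,-6,0],[-0.12,0,0,0,0,-9,0],[-0.16,0,0,0,0,-12,0],[-0.20,0,0,0,0,-14,0],[-0.24,0,0,0,0,-14,0],[-0.28,-0.002,0.02,0,0,-14,0],[-0.32,-0.004,0.04,0,0,-14,0],[-0.357,-0.004,0.05,0,0,-14,0],[-0.357,-0.004,0.06,0,0,-14,0],[-0.357,-0.004,0.06,0,0,-14,0],[-0.357,-0.004,0.06,0,0,-14,0]]' 100
python3 - <<'E'
from h import *
f=grab('wrist'); cv2.imwrite('pics/w1.png',f['pixels']); s=ctrl.get_state();print({k:v for k,v in f.items() if k!='pixels'},s['position'],s['qpos'].round(3)); print(R.from_rotvec(s['tcp_rot']).as_matrix().round(3))
E
```

```text
time_s: 1.1
position: [0.5326, 0.3749, 0.1336]
tcp_rot: [-0.212, -3.131, 0.002]
force: [0.6, 0.8, -0.4]
finger_gap: 0.0856
{'fx': 309.70691628693146, 'fy': 309.70691628693146, 'cx': 313.85774188337894, 'cy': 196.26633986906225, 'position': array([0.46286533, 0.38531656, 0.31149772]), 'attitude': array([-0.23115381, -0.19909334,  1.42565325])} [0.53265039 0.37584367 0.13523261] [ 5.270e-01  3.320e-01  1.199e+00  1.000e-03  1.611e+00 -9.100e-01]
[[-0.991  0.133 -0.001]
 [ 0.133  0.991  0.   ]
 [ 0.001  0.    -1.   ]]
```

View pics/w1.png

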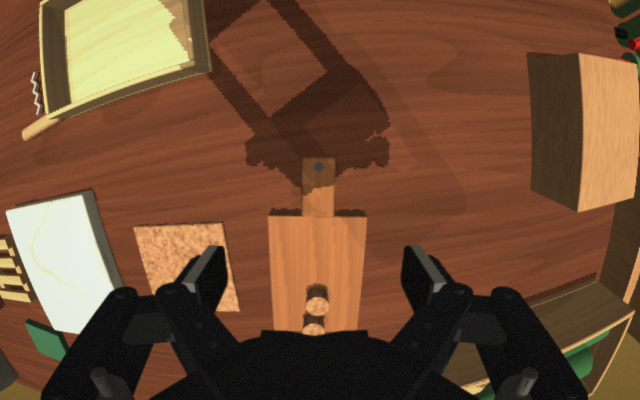

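The wrist view shows the handle (302–334, rows 158–215) centred between the fingers (about 222 and 405), with corks at (317,300) and (313,325). Checking by casting rays.

Run:
```python
from h import *
f=dict(np.load('/tmp/wrist.npz'))
for p in [(302,195),(334,195),(318,158),(268,217),(366,216),(318,216)]: print(p,cast(f,*p,.018,True).round(3))
```

```text
(302, 195) [0.543 0.362 0.018]
(334, 195) [0.548 0.393 0.018]
(318, 158) [0.509 0.382 0.018]
(268, 217) [0.562 0.324 0.018]
(366, 216) [0.574 0.423 0.018]
(318, 216) [0.567 0.375 0.018]
```

```bash
python3 -m creep '[[0,0.002,0.03,0,0,0,0],[0,0.002,0.06,0,0,0,0],[0,0.002,0.09,0,0,0,0],[0,0.002,0.11,0,0,0,0],[0,0.002,0.122,0,0,0,0],[0,0.002,0.13,0,0,0,0],[0,0.002,0.133,0,0,0,0],[0,0.002,0.133,0,0,0,0],[0,0.002,0.133,0,0,0,0.7],[0,0.002,0.133,0,0,0,0.7],[0,0.002,0.133,0,0,0,0.7],[0,0.002,0.133,0,0,0,0.7]]' 100
python3 -m creep '[[0,0,0,0,0,0,0.9],[0,0,0,0,0,0,0.9],[0,0,0,0,0,0,0.9],[0,0,0,0,0,0,0.9]]' 100
```

```text
time_s: 2.15
position: [0.5346, 0.3776, 0.0034]
tcp_rot: [0.211, 3.133, 0.002]
force: [0.6, -0.3, -0.3]
finger_gap: 0.039
time_s: 2.48
position: [0.5339, 0.3772, 0.0022]
tcp_rot: [-0.211, -3.134, -0.0]
force: [0.5, -0.1, -1.3]
finger_gap: 0.0087
```

Run:
```python
from h import *
f=grab('wrist'); s=ctrl.get_state();print(s['finger_gap'],s['position'],s['force'])
g=grab('side')
cv2.imwrite('pics/w2.png',np.vstack([f['pixels'],cv2.resize(g['pixels'][90:190,280:440],(640,400))])[::1,::1][:, :][0:800:1][:600] if 0 else cv2.resize(np.vstack([f['pixels'],cv2.resize(g['pixels'][90:190,280:440],(640,400))]),(480,600)))
```

```text
0.00907024181230121 [0.53386992 0.3772283  0.00215269] [ 0.57721527 -0.36236159 -0.2650542 ]
```

View pics/w2.png

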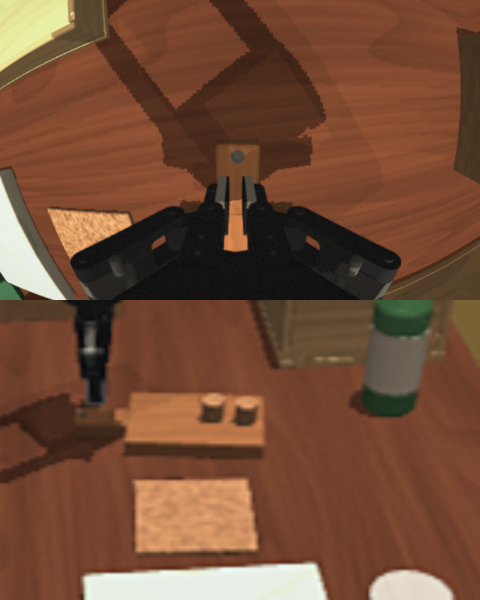

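The fingers shut to 9 mm over or through the handle without holding it (wrist view: tips at about (304,240) in full-size pixels; side view: the board still on the table). Working out how high the tips really are.

Run:
```python
from h import *
f=dict(np.load('/tmp/wrist.npz')); print(f['position'],f['attitude'])
for p in [(304,238),(326,238),(318,205),(288,192),(346,192),(300,330),(335,330)]:
    print(p,[cast(f,*p,z,True).round(3).tolist() for z in (0.002,.01,.018,.03)])
im=f['pixels'][170:350,220:420]; 
g=dict(np.load('/tmp/side.npz'))['pixels'][95:165,290:390]
cv2.imwrite('pics/w3.png',np.hstack([cv2.resize(im,(556,500),interpolation=2)[:, :],cv2.resize(g,(240,168),interpolation=2).repeat(1,0) if 0 else np.vstack([cv2.resize(g,(240,168),interpolation=2),np.zeros((332,240,3),np.uint8)])]))
```

```text
[0.46346471 0.38737066 0.17987177] [-0.23271067 -0.20288502  1.42565625]
(304, 238) [[0.541, 0.371, 0.002], [0.537, 0.371, 0.01], [0.534, 0.372, 0.018], [0.529, 0.373, 0.03]]
(326, 238) [[0.543, 0.384, 0.002], [0.539, 0.384, 0.01], [0.536, 0.385, 0.018], [0.53, 0.385, 0.03]]
(318, 205) [[0.52, 0.382, 0.002], [0.518, 0.382, 0.01], [0.515, 0.383, 0.018], [0.512, 0.383, 0.03]]
(288, 192) [[0.51, 0.365, 0.002], [0.508, 0.366, 0.01], [0.506, 0.367, 0.018], [0.503, 0.369, 0.03]]
(346, 192) [[0.515, 0.4, 0.002], [0.512, 0.399, 0.01], [0.51, 0.399, 0.018], [0.507, 0.398, 0.03]]
(300, 330) [[0.615, 0.356, 0.002], [0.608, 0.358, 0.01], [0.602, 0.359, 0.018], [0.591, 0.361, 0.03]]
(335, 330) [[0.619, 0.382, 0.002], [0.612, 0.382, 0.01], [0.605, 0.382, 0.018], [0.594, 0.383, 0.03]]
```

View pics/w3.png

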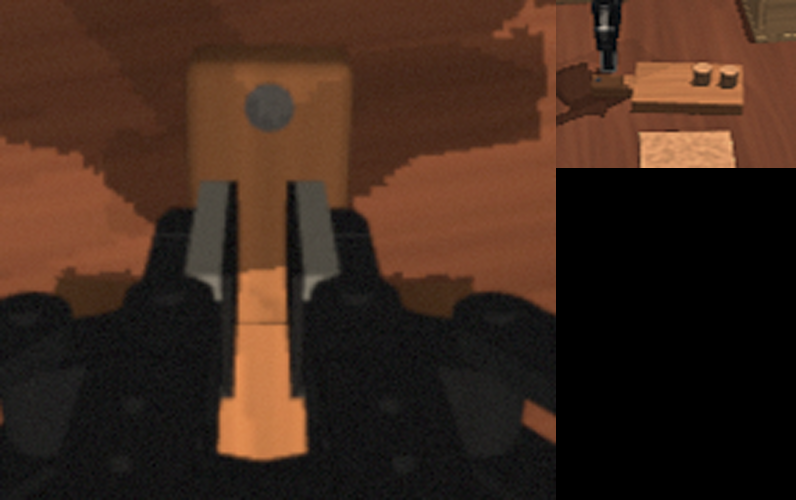

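```bash
python3 -m creep '[[0,0,0,0,0,0,0],[0,0,0,0,0,0,0],[0,0,0,0,0,0,0],[0,0,0,0,0,0,0],[0,0,0,0,0,0,0],[0,0,0,0,0,0,0]]' 100
python3 -m creep '[[0,0,0.003,0,0,0,0.3],[0,0,0.006,0,0,0,0.3],[0,0,0.006,0,0,0,0.45],[0,0,0.006,0,0,0,0.45],[0,0,0.006,0,0,0,0.45]]' 100
python3 -m creep '[[0,0,0,0,0,0,0.55],[0,0,0,0,0,0,0.62],[0,0,0,0,0,0,0.62],[0,0,0,0,0,0,0.62]]' 60
python3 -m creep '[[0,0,0,0,0,0,0.7],[0,0,0,0,0,0,0.7],[0,0,0,0,0,0,0.7]]' 60
```

```text
time_s: 3.08
position: [0.5339, 0.3773, 0.0023]
tcp_rot: [0.211, 3.134, 0.0]
force: [0.3, -1.3, 0.1]
finger_gap: 0.0797
time_s: 3.5
position: [0.5338, 0.3772, -0.004]
tcp_rot: [-0.211, -3.134, 0.0]
force: [0.1, -0.1, 0.1]
finger_gap: 0.0471
time_s: 3.83
position: [0.534, 0.3773, -0.0036]
tcp_rot: [0.211, 3.134, 0.0]
force: [-0.7, -0.1, -0.3]
finger_gap: 0.0327
time_s: 4.08
position: [0.5339, 0.3773, -0.0037]
tcp_rot: [0.211, 3.134, 0.0]
force: [-0.2, 0.4, 0.4]
finger_gap: 0.0256
```

```bash
python3 -m creep '[[0,0,0,0,0,0,0.4],[0,0,0,0,0,0,0.4],[0,0,0,0,0,0,0.4],[0,0,0.003,0,0,0,0.4],[0,0,0.005,0,0,0,0.4],[0,0,0.005,0,0,0,0.4]]' 60
python3 -m creep '[[0,0,0.002,0,0,0,0.4],[0,0,0.004,0,0,0,0.4],[0,0,0.004,0,0,0,0.4]]' 60
python3 -m creep '[[0,0,0.002,0,0,0,0.4],[0,0,0.003,0,0,0,0.4],[0,0,0.003,0,0,0,0.4]]' 60
```

```text
time_s: 4.58
position: [0.5334, 0.377, -0.0096]
tcp_rot: [-0.211, -3.133, 0.001]
force: [0.3, 0.1, 0.4]
finger_gap: 0.0512
time_s: 4.83
position: [0.5335, 0.3771, -0.0134]
tcp_rot: [-0.211, -3.134, 0.001]
force: [0.0, 0.7, -0.2]
finger_gap: 0.051
time_s: 5.08
position: [0.5337, 0.3772, -0.0161]
tcp_rot: [-0.211, -3.134, 0.0]
force: [-0.8, 0.7, -0.2]
finger_gap: 0.051
```

```bash
python3 -m creep '[[0,0,0,0,0,0,0.6],[0,0,0,0,0,0,0.7],[0,0,0,0,0,0,0.7],[0,0,0,0,0,0,0.7],[0,0,0,0,0,0,0.7]]' 60
```

```text
time_s: 5.5
position: [0.534, 0.3773, -0.0156]
tcp_rot: [0.211, 3.134, 0.0]
force: [0.7, -0.5, -0.3]
finger_gap: 0.0254
```

```bash
python3 -m creep '[[0,0,0,0,0,0,0.4],[0,0,0,0,0,0,0.4],[0,0,0,0,0,0,0.4],[0,0,0.003,0,0,0,0.4],[0,0,0.005,0,0,0,0.4],[0,0,0.005,0,0,0,0.4]]' 60
python3 -m creep '[[0,0,0.002,0,0,0,0.4],[0,0,0.004,0,0,0,0.4],[0,0,0.004,0,0,0,0.4]]' 60
python3 - <<'E'
from h import *
f=grab('wrist'); g=grab('side')
im=f['pixels'][130:350,190:450]
cv2.imwrite('pics/w4.png',np.hstack([cv2.resize(im,(520,440),interpolation=2),cv2.resize(g['pixels'][80:180,310:375],(286,440),interpolation=2)])[:,:800])
E
```

```text
time_s: 6.0
position: [0.5334, 0.377, -0.0217]
tcp_rot: [-0.211, -3.133, 0.001]
force: [0.1, 0.6, -0.1]
finger_gap: 0.0511
time_s: 6.25
position: [0.5335, 0.3771, -0.0254]
tcp_rot: [-0.211, -3.134, 0.001]
force: [-0.7, -1.7, 0.1]
finger_gap: 0.0514
```

View pics/w4.png

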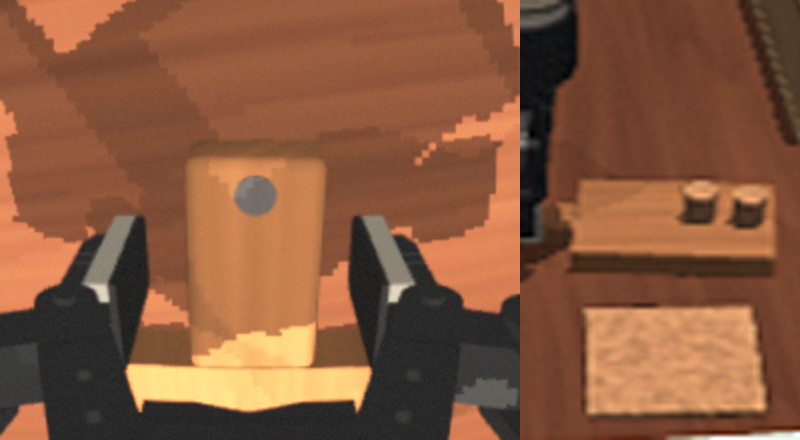

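The fingers now stand on both sides of the handle, near its height; tips at about (130,215) and (370,215) in the crop. So the tips physically sit about 30 mm above the reported TCP. Trying to close.

```bash
python3 -m creep '[[0,0,0,0,0,0,0.6],[0,0,0,0,0,0,0.7],[0,0,0,0,0,0,0.7],[0,0,0,0,0,0,0.7],[0,0,0,0,0,0,0.7]]' 60
```

```text
time_s: 6.77
position: [0.5341, 0.3775, -0.0242]
tcp_rot: [0.211, 3.134, 0.001]
force: [-0.1, -0.4, 2.5]
finger_gap: 0.0318
```

```bash
python3 -m creep '[[0,0,0,0,0,0,0.45],[0,0,0,0,0,0,0.45],[0,0,0,0,0,0,0.45],[0,0,0.003,0,0,0,0.45],[0,0,0.006,0,0,0,0.45],[0,0,0.006,0,0,0,0.45]]' 60
python3 -m creep '[[0,0,0.002,0,0,0,0.45],[0,0,0.003,0,0,0,0.45],[0,0,0.003,0,0,0,0.45]]' 60
python3 -m creep '[[0,0,0.002,0,0,0,0.45],[0,0,0.003,0,0,0,0.45],[0,0,0.003,0,0,0,0.45]]' 60
```

```text
time_s: 7.27
position: [0.5332, 0.3768, -0.032]
tcp_rot: [-0.211, -3.133, 0.002]
force: [-0.0, 0.6, 0.6]
finger_gap: 0.0469
time_s: 7.52
position: [0.5337, 0.3772, -0.0342]
tcp_rot: [-0.211, -3.134, 0.001]
force: [0.1, 0.4, -0.0]
finger_gap: 0.0469
time_s: 7.77
position: [0.5337, 0.3772, -0.0371]
tcp_rot: [-0.211, -3.134, 0.0]
force: [-0.4, -0.8, 0.1]
finger_gap: 0.0467
```

```bash
python3 -m creep '[[0,0,0.002,0,0,0,0.45],[0,0,0.003,0,0,0,0.45],[0,0,0.003,0,0,0,0.45]]' 60
python3 -m creep '[[0,0,0,0,0,0,0.6],[0,0,0,0,0,0,0.75],[0,0,0,0,0,0,0.75],[0,0,0,0,0,0,0.75],[0,0,0,0,0,0,0.75],[0,0,0,0,0,0,0.75]]' 100
```

```text
time_s: 8.02
position: [0.5343, 0.3775, -0.0385]
tcp_rot: [0.211, 3.134, 0.001]
force: [-2.0, -1.0, 4.7]
finger_gap: 0.0467
time_s: 8.52
position: [0.5355, 0.3775, -0.0364]
tcp_rot: [0.211, 3.131, 0.002]
force: [-2.2, -1.9, 10.9]
finger_gap: 0.0318
```

```bash
python3 -m creep '[[0,0,-0.002,0,0,0,0.75],[0,0,-0.005,0,0,0,0.75],[0,0,-0.010,0,0,0,0.75],[0,0,-0.016,0,0,0,0.75],[0,0,-0.024,0,0,0,0.75],[0,0,-0.032,0,0,0,0.75],[0,0,-0.04,0,0,0,0.75],[0,0,-0.046,0,0,0,0.75],[0,0,-0.051,0,0,0,0.75],[0,0,-0.054,0,0,0,0.75],[0,0,-0.056,0,0,0,0.75],[0,0,-0.056,0,0,0,0.75]]' 110
python3 - <<'E'
from h import *
g=grab('side'); f=grab('wrist')
cv2.imwrite('pics/w5.png',np.hstack([cv2.resize(f['pixels'][130:400,150:490],(500,400),interpolation=2),cv2.resize(g['pixels'][60:160,300:375],(300,400),interpolation=2)]))
E
```

```text
time_s: 9.52
position: [0.5341, 0.3774, 0.0168]
tcp_rot: [0.211, 3.134, 0.001]
force: [0.5, -0.8, -3.6]
finger_gap: 0.0313
```

View pics/w5.png

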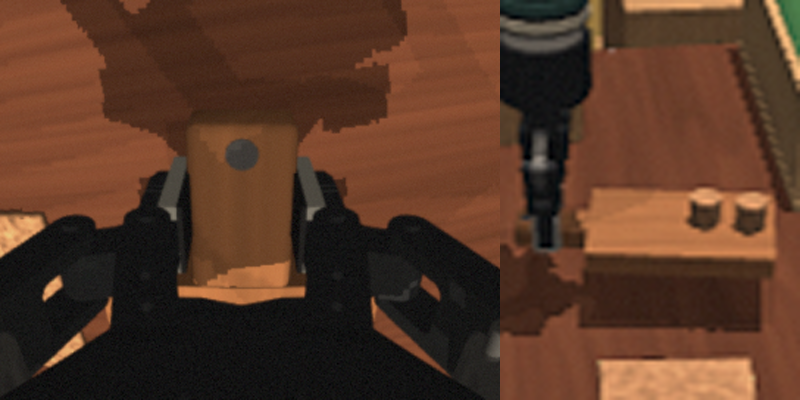

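The board is held level and clear of the table, with both corks standing on it (side crop at (705,208) and (750,212)). Carrying it over to the box with a half turn.

```bash
python3 -m creep '[[0,0,-0.004,0,0,1,0.75],[0.001,-0.002,-0.012,0,0,3,0.75],[0.003,-0.006,-0.024,0,0,6,0.75],[0.006,-0.014,-0.04,0,0,10,0.75],[0.010,-0.024,-0.058,0,0,14,0.75],[0.014,-0.036,-0.078,0,0,18,0.75],[0.019,-0.048,-0.098,0,0,22,0.75],[0.024,-0.060,-0.118,0,0,26,0.75],[0.029,-0.072,-0.138,0,0,30,0.75],[0.033,-0.084,-0.155,0,0,34,0.75],[0.037,-0.094,-0.17,0,0,38,0.75],[0.041,-0.102,-0.18,0,0,42,0.75]]' 110
python3 -m creep '[[0.005,-0.002,-0.005,0,0,4,0.75],[0.005,-0.002,-0.009,0,0,8,0.75],[0.005,-0.002,-0.01,0,0,12,0.75],[0.005,-0.002,-0.01,0,0,16,0.75],[0.005,-0.002,-0.01,0,0,20,0.75],[0.005,-0.002,-0.01,0,0,24,0.75],[0.005,-0.002,-0.01,0,0,28,0.75],[0.005,-0.002,-0.01,0,0,32,0.75],[0.005,-0.002,-0.01,0,0,36,0.75],[0.005,-0.002,-0.01,0,0,40,0.75],[0.005,-0.002,-0.01,0,0,43,0.75],[0.005,-0.002,-0.01,0,0,45,0.75]]' 110
python3 - <<'E'
from h import *
s=ctrl.get_state(); M=R.from_rotvec(s['tcp_rot']).as_matrix(); print(s['qpos'].round(3),M.round(3)); d=-M[:,0]; print('board ang',np.degrees(np.arctan2(d[1],d[0])))
w=np.array([.467,.258,.206])-s['position']; print('tool shift',(M.T@w).round(4))
E
```

```text
time_s: 10.62
position: [0.4799, 0.2812, 0.1987]
tcp_rot: [1.326, 2.846, 0.004]
force: [0.1, 0.5, -4.1]
finger_gap: 0.0315
time_s: 11.62
position: [0.4751, 0.2844, 0.2065]
tcp_rot: [2.314, 2.125, 0.002]
force: [-0.4, -0.6, -3.8]
finger_gap: 0.0316
[0.437 0.092 1.343 0.    1.705 0.522] [[ 0.085  0.996  0.001]
 [ 0.996 -0.085  0.001]
 [ 0.001  0.001 -1.   ]]
board ang -94.88221042056698
tool shift [-0.027  -0.0058  0.0005]
```

```bash
python3 -m creep '[[-0.002,0,0,0,0,2,0.75],[-0.005,-0.001,0,0,0,6,0.75],[-0.008,-0.002,0,0,0,11,0.75],[-0.011,-0.003,0,0,0,16,0.75],[-0.014,-0.004,0,0,0,21,0.75],[-0.017,-0.005,0,0,0,26,0.75],[-0.020,-0.006,0,0,0,31,0.75],[-0.023,-0.006,0,0,0,36,0.75],[-0.026,-0.006,0,0,0,41,0.75],[-0.027,-0.006,0,0,0,46,0.75],[-0.027,-0.006,0,0,0,51,0.75],[-0.027,-0.006,0,0,0,54,0.75]]' 110
python3 -m creep '[[0,0,0,0,0,2,0.75],[0,0,0,0,0,2,0.75],[0,0,0,0,0,2,0.75]]' 110
python3 - <<'E'
from h import *
s=ctrl.get_state(); M=R.from_rotvec(s['tcp_rot']).as_matrix(); print(s['qpos'].round(3)); d=-M[:,0]; print('board ang',np.degrees(np.arctan2(d[1],d[0])),M[:,1].round(2))
g=grab('top'); f=grab('side')
cv2.imwrite('pics/t6.png',np.hstack([cv2.resize(g['pixels'][150:320,120:340],(440,340)),cv2.resize(f['pixels'][60:230,150:330],(360,340))]))
E
```

```text
time_s: 12.62
position: [0.4672, 0.2578, 0.2067]
tcp_rot: [-3.027, -0.84, -0.004]
force: [-0.4, -0.7, -3.9]
finger_gap: 0.0315
time_s: 12.87
position: [0.467, 0.2578, 0.2066]
tcp_rot: [3.039, 0.795, 0.002]
force: [-0.0, 0.1, -3.7]
finger_gap: 0.0316
[ 0.398  0.047  1.391 -0.     1.702  1.457]
board ang -150.6776272149707 [ 0.49 -0.87  0.  ]
```

View pics/t6.png

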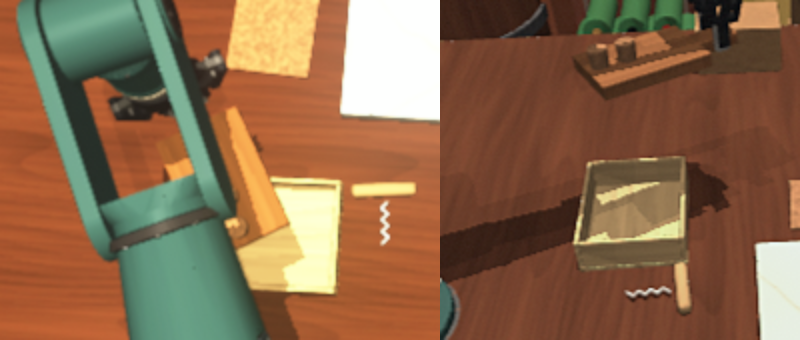

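Both corks are still on the board (top crop (235,225); side crop (597,55), (625,48)) and the board's end is over the box. Now tipping.

```bash
python3 -m creep '[[0,0,0,0,2,0,0.75],[0,0,0,0,5,0,0.75],[0,0,0,0,9,0,0.75],[0,0,0,0,14,0,0.75],[0,0,0,0,19,0,0.75],[0,0,0,0,24,0,0.75],[0,0,0,0,29,0,0.75],[0,0,0,0,34,0,0.75],[0,0,0,0,39,0,0.75],[0,0,0,0,44,0,0.75],[0,0,0,0,49,0,0.75],[0,0,0,0,54,0,0.75]]' 110
python3 -m creep '[[0,0,0,0,0,0,0.75],[0,0,0,0,0,0,0.75],[0,0,0,0,0,0,0.75],[0,0,0,0,0,0,0.75],[0,0,0,0,0,0,0.75],[0,0,0,0,0,0,0.75]]' 110
python3 - <<'E'
from h import *
s=ctrl.get_state(); M=R.from_rotvec(s['tcp_rot']).as_matrix(); print(s['qpos'].round(3)); print(M.round(2))
g=grab('top'); f=grab('side')
cv2.imwrite('pics/t7.png',np.hstack([cv2.resize(g['pixels'][150:320,120:340],(440,340)),cv2.resize(f['pixels'][60:230,150:330],(360,340))]))
E
```

```text
time_s: 13.97
position: [0.4657, 0.2575, 0.2059]
tcp_rot: [-2.524, -0.661, -1.291]
force: [-0.2, 1.4, -3.5]
finger_gap: 0.0313
time_s: 14.47
position: [0.4677, 0.2583, 0.2084]
tcp_rot: [-2.525, -0.661, -1.289]
force: [0.5, 1.2, -3.9]
finger_gap: 0.0313
[ 0.26  -0.634  2.192  0.326  0.681  1.164]
[[ 0.51  0.49  0.71]
 [ 0.29 -0.87  0.4 ]
 [ 0.81  0.   -0.59]]
```

View pics/t7.png

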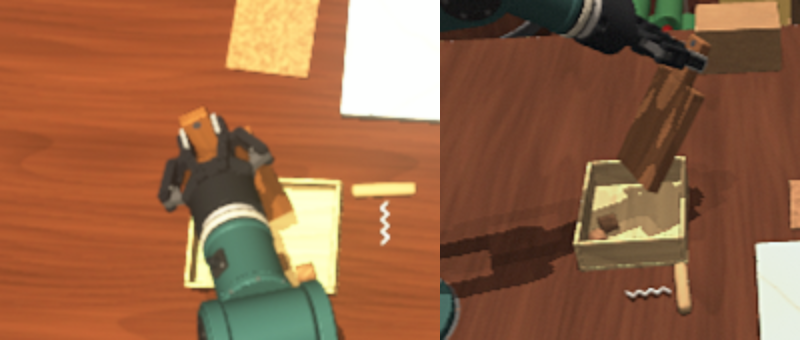

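Two corks lie in the box (side crop (605,222), (598,235)). Levelling the board and carrying it to the slab.

```bash
python3 -m creep '[[0,0,0,0,-6,0,0.75],[0,0,0,0,-12,0,0.75],[0,0,0,0,-18,0,0.75],[0,0,0,0,-24,0,0.75],[0,0,0,0,-30,0,0.75],[0,0,0,0,-36,0,0.75],[0,0,0,0,-42,0,0.75],[0,0,0,0,-48,0,0.75],[0,0,0,0,-54,0,0.75],[0,0,0,0,-54,0,0.75],[0,0,0,0,-54,0,0.75]]' 110
python3 -m creep '[[-0.004,0.01,0,0,0,-4,0.75],[-0.012,0.03,0,0,0,-10,0.75],[-0.02,0.05,0,0,0,-17,0.75],[-0.03,0.075,0,0,0,-24,0.75],[-0.04,0.10,0,0,0,-31,0.75],[-0.05,0.125,0,0,0,-38,0.75],[-0.06,0.15,0,0,0,-45,0.75],[-0.07,0.175,0,0,0,-52,0.75],[-0.08,0.20,0,0,0,-59,0.75],[-0.09,0.225,0,0,0,-66,0.75],[-0.097,0.24,0,0,0,-73,0.75],[-0.097,0.246,0,0,0,-80,0.75]]' 110
python3 -m creep '[[0,0,0,0,0,-7,0.75],[0,0,0,0,0,-14,0.75],[0,0,0,0,0,-21,0.75],[0,0,0,0,0,-28,0.75],[0,0,0,0,0,-35,0.75],[0,0,0,0,0,-42,0.75],[0,0,0,0,0,-49,0.75],[0,0,0,0,0,-56,0.75],[0,0,0,0,0,-63,0.75],[0,0,0,0,0,-69,0.75],[0,0,0,0,0,-71,0.75],[0,0,0,0,0,-71,0.75]]' 110
python3 - <<'E'
from h import *
s=ctrl.get_state(); M=R.from_rotvec(s['tcp_rot']).as_matrix(); print(s['qpos'].round(3)); d=-M[:,0]; print('board ang',np.degrees(np.arctan2(d[1],d[0])),d.round(3))
print((M.T@(np.array([.503,-.005,.02])-s['position'])).round(4))
E
```

```text
time_s: 15.48
position: [0.4686, 0.2589, 0.2044]
tcp_rot: [-3.039, -0.795, 0.001]
force: [-0.6, -0.3, -3.5]
finger_gap: 0.032
time_s: 16.48
position: [0.5017, -0.0067, 0.2072]
tcp_rot: [1.813, 2.562, 0.002]
force: [-0.3, -0.5, -3.7]
finger_gap: 0.0319
time_s: 17.48
position: [0.5015, -0.0041, 0.207]
tcp_rot: [-0.009, 3.139, 0.0]
force: [-0.1, 0.0, -3.0]
finger_gap: 0.0312
[-0.121 -0.025  1.463  0.     1.702 -1.698]
board ang 0.3206238049789485 [1.    0.006 0.002]
[-0.0011 -0.001   0.187 ]
```

```bash
python3 -m creep '[[-0.001,-0.001,0.03,0,0,0,0.75],[-0.001,-0.001,0.06,0,0,0,0.75],[-0.001,-0.001,0.09,0,0,0,0.75],[-0.001,-0.001,0.12,0,0,0,0.75],[-0.001,-0.001,0.15,0,0,0,0.75],[-0.001,-0.001,0.175,0,0,0,0.75],[-0.001,-0.001,0.19,0,0,0,0.75],[-0.001,-0.001,0.2,0,0,0,0.75],[-0.001,-0.001,0.205,0,0,0,0.75],[-0.001,-0.001,0.205,0,0,0,0.75]]' 110
python3 -m creep '[[0,0,0.003,0,0,0,0.75],[0,0,0.006,0,0,0,0.75],[0,0,0.006,0,0,0,0.75]]' 110
python3 -m creep '[[0,0,0.002,0,0,0,0.75],[0,0,0.004,0,0,0,0.75],[0,0,0.004,0,0,0,0.75]]' 110
```

```text
time_s: 18.32
position: [0.5028, -0.0051, 0.0009]
tcp_rot: [0.007, -3.141, -0.0]
force: [-1.2, -0.7, -3.6]
finger_gap: 0.0316
time_s: 18.57
position: [0.504, -0.0053, -0.0041]
tcp_rot: [-0.008, 3.14, -0.0]
force: [0.2, -0.4, -3.0]
finger_gap: 0.0313
time_s: 18.82
position: [0.5033, -0.0052, -0.009]
tcp_rot: [0.008, -3.141, -0.0]
force: [-0.2, 0.1, -3.0]
finger_gap: 0.0318
```

```bash
python3 -m creep '[[0,0,0.002,0,0,0,0.75],[0,0,0.003,0,0,0,0.75],[0,0,0.003,0,0,0,0.75]]' 110
python3 -m creep '[[0,0,0.001,0,0,0,0.75],[0,0,0.001,0,0,0,0.75]]' 110
```

```text
time_s: 19.07
position: [0.5039, -0.0052, -0.0113]
tcp_rot: [-0.008, 3.14, 0.0]
force: [-1.2, -1.1, -0.8]
finger_gap: 0.0315
time_s: 19.23
position: [0.504, -0.0052, -0.0113]
tcp_rot: [-0.008, 3.14, -0.0]
force: [-3.6, 0.0, 5.0]
finger_gap: 0.0314
```

```bash
python3 -m creep '[[0,0,-0.001,0,0,0,0.5],[0,0,-0.001,0,0,0,0.45],[0,0,-0.001,0,0,0,0.3],[0,0,-0.001,0,0,0,0.3],[0,0,-0.02,0,0,0,0.3],[0,0,-0.05,0,0,0,0.3],[0,0,-0.07,0,0,0,0.6],[-0.04,0.015,-0.07,0,0,0,1],[-0.08,0.03,-0.07,0,0,0,1],[-0.109,0.04,-0.07,0,0,0,1],[-0.109,0.04,-0.07,0,0,0,1],[-0.109,0.04,-0.07,0,0,0,1]]' 40
python3 - <<'E'
from h import *
g=grab('top'); f=grab('side')
cv2.imwrite('pics/t8.png',np.hstack([cv2.resize(g['pixels'][120:310,190:410],(440,380)),cv2.resize(f['pixels'][130:290,220:420],(440,352))[:,:] if 0 else cv2.resize(f['pixels'][120:310,215:395],(360,380))]))
E
```

```text
time_s: 20.23
position: [0.6128, 0.0359, 0.0559]
tcp_rot: [0.01, -3.14, -0.0]
force: [-1.6, -0.6, 0.3]
finger_gap: -0.0001
```

View pics/t8.png

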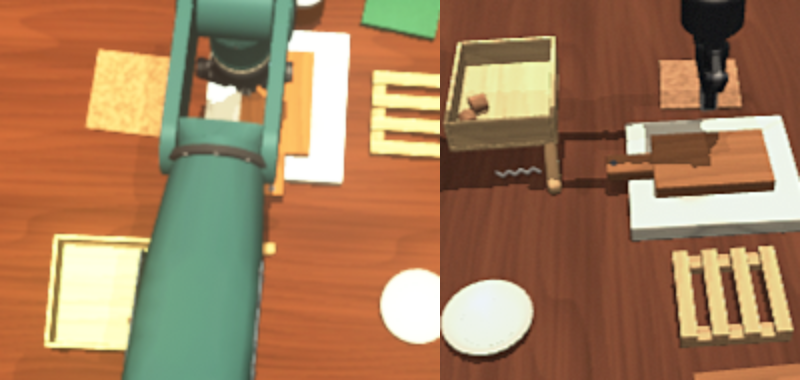

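Both corks lie in the box (side crop (478,102), (467,115)) and the board lies on the slab. Pressing the left edge in small steps.

```bash
python3 - <<'E'
from h import *
f=dict(np.load('/tmp/top.npz'))
print(cast(f,190+313/2,120+100/2,.043), cast(f,190+308/2,120+154/2,.043))
E
python3 -m creep '[[0,0,0.02,0,0,0,1],[0,0,0.035,0,0,0,1],[0,0,0.043,0,0,0,1],[0,0,0.045,0,0,0,1],[0,0,0.045,0,0,0,1]]' 40
for i in 1; do python3 -m creep '[[0,0,0.002,0,0,0,1],[0,0,0.003,0,0,0,1],[0,0,0.003,0,0,0,1]]'; done
python3 -m creep '[[0,0,0.001,0,0,0,1],[0,0,0.002,0,0,0,1],[0,0,0.002,0,0,0,1]]'
```

```text
[ 0.61588521 -0.05792186  0.043     ] [ 0.53780118 -0.05460328  0.043     ]
time_s: 20.75
position: [0.6111, 0.035, 0.0119]
tcp_rot: [0.007, -3.14, -0.0]
force: [0.3, -0.5, -0.5]
finger_gap: 0.0001
time_s: 21.0
position: [0.6127, 0.0353, 0.0101]
tcp_rot: [-0.008, 3.14, 0.0]
force: [-0.4, -0.8, 0.7]
finger_gap: -0.0001
time_s: 21.25
position: [0.6122, 0.0354, 0.0072]
tcp_rot: [-0.008, 3.142, 0.0]
force: [0.2, 0.6, -0.3]
finger_gap: 0.0002
```

Board's right edge is at y ≈ -0.056, so its midline is at about -0.0055, as intended. Continuing.

```bash
python3 -m creep '[[0,0,0.001,0,0,0,1],[0,0,0.002,0,0,0,1],[0,0,0.002,0,0,0,1]]' | egrep 'pos|force'
python3 -m creep '[[0,0,0.001,0,0,0,1],[0,0,0.001,0,0,0,1]]'| egrep 'pos|force'
python3 -m creep '[[0,0,0.001,0,0,0,1],[0,0,0.001,0,0,0,1]]'| egrep 'pos|force'
python3 -m creep '[[0,0,0.001,0,0,0,1],[0,0,0.001,0,0,0,1]]'| egrep 'pos|force'
```

```text
position: [0.6124, 0.0354, 0.007]
force: [-3.4, 1.5, 6.7]
position: [0.6124, 0.0354, 0.007]
force: [-5.2, 0.1, 10.3]
position: [0.6124, 0.0354, 0.007]
force: [-7.3, 0.4, 14.3]
position: [0.6124, 0.0354, 0.0069]
force: [-8.9, -0.8, 18.0]
```

```bash
python3 -m creep '[[0,0,-0.01,0,0,0,1],[0,0,-0.025,0,0,0,1],[0,-0.03,-0.025,0,0,0,1],[0,-0.06,-0.025,0,0,0,1],[0,-0.081,-0.025,0,0,0,1],[0,-0.081,-0.015,0,0,0,1],[0,-0.081,-0.007,0,0,0,1],[0,-0.081,-0.005,0,0,0,1],[0,-0.081,-0.005,0,0,0,1]]' | egrep 'pos|force'
python3 -m creep '[[0,0,0.001,0,0,0,1],[0,0,0.001,0,0,0,1]]'| egrep 'pos|force'
python3 -m creep '[[0,0,0.001,0,0,0,1],[0,0,0.001,0,0,0,1]]'| egrep 'pos|force'
python3 -m creep '[[0,0,0.001,0,0,0,1],[0,0,0.001,0,0,0,1]]'| egrep 'pos|force'
python3 -m creep '[[0,0,0.001,0,0,0,1],[0,0,0.001,0,0,0,1],[0,0,0.001,0,0,0,1]]'| egrep 'pos|force'
```

```text
position: [0.6126, -0.0453, 0.007]
force: [0.4, -3.4, 2.9]
position: [0.6126, -0.0453, 0.007]
force: [-2.7, -3.4, 6.4]
position: [0.6127, -0.0453, 0.007]
force: [-3.4, -2.7, 10.1]
position: [0.6127, -0.0453, 0.0069]
force: [-5.8, -2.5, 13.0]
position: [0.6127, -0.0453, 0.007]
force: [-8.1, -2.8, 16.6]
```

Flat (stiff at the same height on both sides, 17 N, no give). Now re-gripping the handle and moving the board to the mat.

```bash
python3 -m creep '[[0,0,-0.02,0,0,0,1],[0,0,-0.05,0,0,0,0.8],[0.03,0.01,-0.07,0,0,0,0.2],[0.06,0.02,-0.07,0,0,0,0.2],[0.09,0.03,-0.07,0,0,0,0.2],[0.109,0.04,-0.07,0,0,0,0.2],[0.109,0.04,-0.04,0,0,0,0.2],[0.109,0.04,-0.01,0,0,0,0.3],[0.109,0.04,0.005,0,0,0,0.35],[0.109,0.04,0.012,0,0,0,0.4],[0.109,0.04,0.012,0,0,0,0.45],[0.109,0.04,0.012,0,0,0,0.45]]'
python3 -m creep '[[0,0,0,0,0,0,0.6],[0,0,0,0,0,0,0.75],[0,0,0,0,0,0,0.75],[0,0,0,0,0,0,0.75],[0,0,0,0,0,0,0.75],[0,0,-0.004,0,0,0,0.75],[0,0,-0.02,0,0,0,0.75],[0,0,-0.04,0,0,0,0.75],[0,0,-0.06,0,0,0,0.75],[0,0,-0.08,0,0,0,0.75],[0,0,-0.09,0,0,0,0.75],[0,0,-0.09,0,0,0,0.75]]' 110
python3 - <<'E'
from h import *
s=ctrl.get_state(); M=R.from_rotvec(s['tcp_rot']).as_matrix()
print((M.T@(np.array([.514,.2045,-.024])-s['position'])).round(4))
E
```

```text
time_s: 24.5
position: [0.5035, -0.0055, -0.0088]
tcp_rot: [0.01, -3.141, -0.001]
force: [-0.0, -0.7, 0.4]
finger_gap: 0.0473
time_s: 25.5
position: [0.5049, -0.0066, 0.0836]
tcp_rot: [-0.008, 3.137, -0.001]
force: [0.8, -0.6, -2.7]
finger_gap: 0.0311
[-0.0096  0.2111  0.1075]
```

```bash
python3 -m creep '[[0,0.02,0,0,0,0,0.75],[-0.002,0.05,0,0,0,0,0.75],[-0.004,0.085,0,0,0,0,0.75],[-0.006,0.12,0,0,0,0,0.75],[-0.008,0.155,0,0,0,0,0.75],[-0.01,0.185,0,0,0,0,0.75],[-0.01,0.205,0,0,0,0,0.75],[-0.01,0.211,0.02,0,0,0,0.75],[-0.01,0.211,0.05,0,0,0,0.75],[-0.01,0.211,0.08,0,0,0,0.75],[-0.01,0.211,0.1,0,0,0,0.75],[-0.01,0.211,0.105,0,0,0,0.75]]' 110
python3 -m creep '[[0,0,0.002,0,0,0,0.75],[0,0,0.004,0,0,0,0.75],[0,0,0.004,0,0,0,0.75]]' 110
python3 -m creep '[[0,0,0.001,0,0,0,0.75],[0,0,0.002,0,0,0,0.75],[0,0,0.002,0,0,0,0.75]]' 110
```

```text
time_s: 26.5
position: [0.5077, 0.2044, -0.0283]
tcp_rot: [0.009, -3.131, 0.003]
force: [-11.3, -1.2, 14.6]
finger_gap: 0.031
time_s: 26.75
position: [0.5108, 0.2048, -0.0274]
tcp_rot: [0.008, -3.138, 0.001]
force: [-5.5, -0.7, 5.4]
finger_gap: 0.0309
time_s: 27.0
position: [0.5113, 0.2048, -0.028]
tcp_rot: [0.008, -3.139, 0.0]
force: [-8.2, -0.6, 10.7]
finger_gap: 0.0311
```

```bash
python3 -m creep '[[0,0,-0.002,0,0,0,0.5],[0,0,-0.002,0,0,0,0.4],[0,0,-0.002,0,0,0,0.3],[0,0,-0.002,0,0,0,0.3],[0,0,-0.03,0,0,0,0],[0,0,-0.07,0,0,0,0],[0,0,-0.11,0,0,0,0],[0,-0.04,-0.13,0,0,0,0],[0,-0.08,-0.13,0,0,0,0],[0,-0.12,-0.13,0,0,0,0],[0,-0.16,-0.13,0,0,0,0],[0,-0.2,-0.13,0,0,0,0]]' 60
python3 -m creep '[[0,-0.04,0,0,0,0,0],[0,-0.08,0,0,0,0,0],[0,-0.12,0,0,0,0,0],[0,-0.16,0,0,0,0,0],[0,-0.20,0,0,0,0,0],[0,-0.24,0,0,0,0,0],[0,-0.28,0,0,0,0,0],[0,-0.32,0,0,0,0,0],[-0.012,-0.355,0,0,0,0,0],[-0.012,-0.374,0,0,0,0,0],[-0.012,-0.374,0,0,0,0,0],[-0.012,-0.374,0,0,0,0,0]]'
python3 - <<'E'
from h import *
s=ctrl.get_state(); print(s['position'],s['qpos'].round(2))
f=grab('wrist'); g=grab('top'); sd=grab('side')
cv2.imwrite('pics/w9.png',np.hstack([f['pixels'][100:400,170:470],cv2.resize(g['pixels'][100:320,160:500],(464,300))]))
E
```

```text
time_s: 28.0
position: [0.5133, 0.0031, 0.1004]
tcp_rot: [-0.009, 3.141, -0.0]
force: [0.6, -0.7, 0.9]
finger_gap: 0.0853
time_s: 29.0
position: [0.5268, -0.37, 0.0991]
tcp_rot: [0.005, -3.141, -0.002]
force: [-0.1, 1.2, 0.3]
finger_gap: 0.0854
[ 0.52678161 -0.36995981  0.09908401] [-0.7   0.33  1.27  0.    1.54 -2.27]
```

View pics/w9.png

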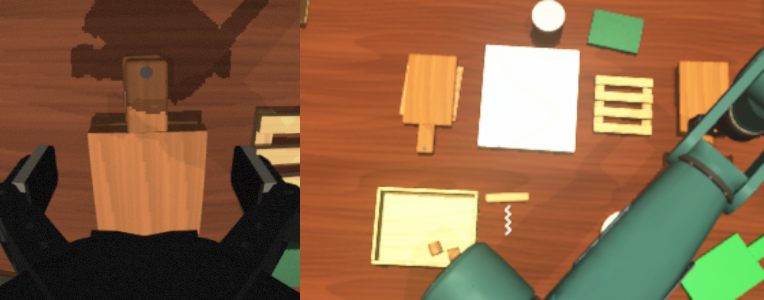

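The first board now lies on the mat (top crop (430,90)) and both corks are in the box ((435,247), (453,254)). The pile's top handle spans about (297–337, 158–230) in the full wrist image.

Run:
```python
from h import *
f=dict(np.load('/tmp/wrist.npz')); g=dict(np.load('/tmp/top.npz'))
for p in [(295,190),(337,190),(316,158),(259,232),(377,232),(317,232)]: print(p,cast(f,*p,.036,True).round(3))
k=340/464; o=[cast(g,160+x*k,100+y*k,.024)[:2] for x,y in [(405,55),(457,55),(455,125),(403,123)]]; print(np.mean(o,0),np.round(o,3))
o=[cast(g,160+x*k,100+y*k,.022)[:2] for x,y in [(596,76),(653,77),(652,135),(594,133)]]; print('rack',np.mean(o,0))
# handle edges by gradient in wrist rows
im=cv2.cvtColor(f['pixels'],6)
for r in (170,180,195,205): print(r,im[r,285:350:3])
```

```text
(295, 190) [ 0.52  -0.385  0.036]
(337, 190) [ 0.52  -0.351  0.036]
(316, 158) [ 0.494 -0.368  0.036]
(259, 232) [ 0.557 -0.416  0.036]
(377, 232) [ 0.557 -0.315  0.036]
(317, 232) [ 0.557 -0.367  0.036]
[ 0.65516658 -0.4247134 ] [[ 0.727 -0.373]
 [ 0.733 -0.483]
 [ 0.581 -0.475]
 [ 0.579 -0.368]]
rack [ 0.64341261 -0.82739181]
170 [52 48 51 68 81 88 86 93 91 71 71 70 72 90 90 90 90 73 46 41 51 48]
180 [66 66 68 63 76 85 89 89 94 91 89 87 94 91 91 91 91 67 45 42 49 50]
195 [71 73 71 80 68 85 89 88 91 93 86 86 88 89 88 89 90 73 40 43 44 39]
205 [75 75 73 77 60 70 73 75 80 77 76 74 85 82 82 77 78 67 75 74 64 72]
```

```bash
python3 -m creep '[[0.005,0.003,0.03,0,0,0,0.2],[0.005,0.003,0.06,0,0,0,0.2],[0.005,0.003,0.085,0,0,0,0.3],[0.005,0.003,0.1,0,0,0,0.4],[0.005,0.003,0.109,0,0,0,0.45],[0.005,0.003,0.1135,0,0,0,0.45],[0.005,0.003,0.1135,0,0,0,0.45],[0.005,0.003,0.1135,0,0,0,0.6],[0.005,0.003,0.1135,0,0,0,0.75],[0.005,0.003,0.1135,0,0,0,0.75],[0.005,0.003,0.1135,0,0,0,0.75],[0.005,0.003,0.1135,0,0,0,0.75]]' 110
python3 -m creep '[[0,0,0,0,0,0,0.75],[0,0,-0.003,0,0,0,0.75],[0,0,-0.007,0,0,0,0.75],[0,0,-0.015,0,0,0,0.75],[0,0,-0.025,0,0,0,0.75],[0,0,-0.035,0,0,0,0.75],[0,0,-0.045,0,0,0,0.75],[0,0,-0.05,0,0,0,0.75],[0,0,-0.05,0,0,0,0.75],[0,0,-0.05,0,0,0,0.75]]' 110
python3 - <<'E'
from h import *
f=grab('side'); w=grab('wrist'); s=ctrl.get_state(); M=R.from_rotvec(s['tcp_rot']).as_matrix()
print((M.T@(np.array([.503,-.005,-.002])-s['position'])).round(4))
cv2.imwrite('pics/s10.png',np.hstack([cv2.resize(f['pixels'][230:400,290:460],(400,400)),cv2.resize(w['pixels'][130:330,210:410],(400,400))]))
E
```

```text
time_s: 30.15
position: [0.5233, -0.3665, -0.0115]
tcp_rot: [-0.008, 3.139, -0.002]
force: [-0.7, 1.9, 5.6]
finger_gap: 0.0313
time_s: 30.98
position: [0.5226, -0.3664, 0.0375]
tcp_rot: [-0.008, 3.141, -0.001]
force: [0.1, 0.5, -2.4]
finger_gap: 0.0313
[0.017  0.3608 0.0384]
```

View pics/s10.png

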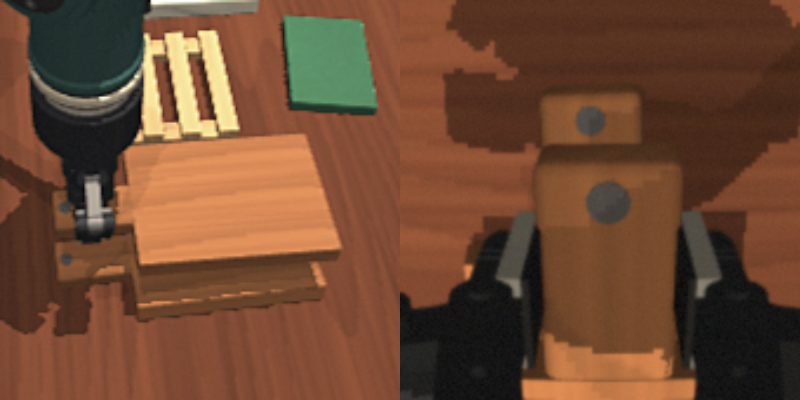

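The side view shows the upper board lifted alone and level; the lower one stays put (handle hole (67,258)). Carrying to the slab.

```bash
python3 -m creep '[[0,0.015,-0.01,0,0,0,0.75],[0.002,0.045,-0.02,0,0,0,0.75],[0.004,0.08,-0.02,0,0,0,0.75],[0.006,0.12,-0.02,0,0,0,0.75],[0.008,0.16,-0.02,0,0,0,0.75],[0.01,0.20,-0.02,0,0,0,0.75],[0.012,0.24,-0.02,0,0,0,0.75],[0.014,0.28,-0.02,0,0,0,0.75],[0.017,0.32,-0.02,0,0,0,0.75],[0.017,0.35,-0.02,0,0,0,0.75],[0.017,0.361,-0.01,0,0,0,0.75],[0.017,0.361,0.01,0,0,0,0.75]]' 110
python3 -m creep '[[0,0,0.012,0,0,0,0.75],[0,0,0.02,0,0,0,0.75],[0,0,0.025,0,0,0,0.75],[0,0,0.027,0,0,0,0.75],[0,0,0.027,0,0,0,0.75]]' 110
python3 -m creep '[[0,0,0.002,0,0,0,0.75],[0,0,0.003,0,0,0,0.75],[0,0,0.003,0,0,0,0.75]]' 110
python3 -m creep '[[0,0,0.002,0,0,0,0.75],[0,0,0.003,0,0,0,0.75],[0,0,0.003,0,0,0,0.75]]' 110
```

```text
time_s: 32.08
position: [0.5054, -0.0023, 0.0286]
tcp_rot: [-0.015, 3.136, 0.001]
force: [1.2, -1.1, -2.4]
finger_gap: 0.0312
time_s: 32.5
position: [0.5033, -0.0059, -0.0008]
tcp_rot: [0.006, -3.141, -0.0]
force: [-0.9, -0.3, -2.2]
finger_gap: 0.0314
time_s: 32.75
position: [0.5038, -0.0055, -0.0029]
tcp_rot: [-0.007, 3.141, -0.0]
force: [-0.9, 1.0, -2.7]
finger_gap: 0.0313
time_s: 33.0
position: [0.5035, -0.0052, -0.0063]
tcp_rot: [-0.008, 3.141, -0.0]
force: [-0.7, -0.2, -2.5]
finger_gap: 0.0315
```

```bash
python3 -m creep '[[0,0,0.001,0,0,0,0.75],[0,0,0.002,0,0,0,0.75],[0,0,0.002,0,0,0,0.75]]' 110
python3 -m creep '[[0,0,0.001,0,0,0,0.75],[0,0,0.002,0,0,0,0.75],[0,0,0.002,0,0,0,0.75]]' 110
```

```text
time_s: 33.25
position: [0.5037, -0.0052, -0.0079]
tcp_rot: [-0.008, 3.141, -0.0]
force: [-0.3, 0.8, -0.3]
finger_gap: 0.0312
time_s: 33.5
position: [0.5038, -0.0052, -0.008]
tcp_rot: [-0.008, 3.141, -0.0]
force: [-6.4, -0.1, 10.2]
finger_gap: 0.0311
```

```bash
python3 -m creep '[[0,0,-0.002,0,0,0,0.5],[0,0,-0.002,0,0,0,0.45],[0,0,-0.002,0,0,0,0.3],[0,0,-0.002,0,0,0,0.3],[0,0,-0.02,0,0,0,0.3],[0,0,-0.05,0,0,0,0.3],[0,0,-0.07,0,0,0,0.6],[-0.04,0.015,-0.07,0,0,0,1],[-0.08,0.03,-0.07,0,0,0,1],[-0.109,0.041,-0.07,0,0,0,1],[-0.109,0.041,-0.06,0,0,0,1],[-0.109,0.041,-0.04,0,0,0,1]]' 40
python3 -m creep '[[0,0,0.01,0,0,0,1],[0,0,0.016,0,0,0,1],[0,0,0.016,0,0,0,1]]' | egrep 'pos|force'
for k in a; do
python3 -m creep '[[0,0,0.001,0,0,0,1],[0,0,0.002,0,0,0,1]]'| egrep 'pos|force'
python3 -m creep '[[0,0,0.001,0,0,0,1],[0,0,0.001,0,0,0,1]]'| egrep 'pos|force'
python3 -m creep '[[0,0,0.001,0,0,0,1],[0,0,0.001,0,0,0,1]]'| egrep 'pos|force'
python3 -m creep '[[0,0,0.001,0,0,0,1],[0,0,0.001,0,0,0,1]]'| egrep 'pos|force'
python3 -m creep '[[0,0,0.001,0,0,0,1],[0,0,0.001,0,0,0,1]]'| egrep 'pos|force'
done
```

```text
time_s: 34.5
position: [0.6158, 0.037, 0.0314]
tcp_rot: [-0.01, 3.136, -0.0]
force: [1.0, -0.0, 0.2]
finger_gap: 0.0003
position: [0.6099, 0.0362, 0.0111]
force: [-0.6, -0.2, -0.7]
position: [0.6127, 0.0361, 0.0129]
force: [0.6, -0.2, 0.1]
position: [0.6126, 0.0362, 0.0116]
force: [0.1, -0.6, 0.8]
position: [0.6124, 0.0363, 0.0101]
force: [-0.3, -0.7, -0.0]
position: [0.6121, 0.0364, 0.0086]
force: [-0.5, 0.0, 0.4]
position: [0.6121, 0.0364, 0.0075]
force: [-0.9, -0.3, 0.4]
```

```bash
python3 -m creep '[[0,0,0.001,0,0,0,1],[0,0,0.001,0,0,0,1]]'| egrep 'pos|force'
python3 -m creep '[[0,0,0.001,0,0,0,1],[0,0,0.001,0,0,0,1]]'| egrep 'pos|force'
python3 -m creep '[[0,0,0.001,0,0,0,1],[0,0,0.001,0,0,0,1]]'| egrep 'pos|force'
python3 -m creep '[[0,0,0.001,0,0,0,1],[0,0,0.001,0,0,0,1]]'| egrep 'pos|force'
python3 -m creep '[[0,0,0.001,0,0,0,1],[0,0,0.001,0,0,0,1]]'| egrep 'pos|force'
python3 -m creep '[[0,0,0.001,0,0,0,1],[0,0,0.001,0,0,0,1]]'| egrep 'pos|force'
```

```text
position: [0.6123, 0.0364, 0.007]
force: [-0.1, -0.3, 1.0]
position: [0.6124, 0.0364, 0.007]
force: [-2.3, 0.5, 4.9]
position: [0.6124, 0.0364, 0.007]
force: [-5.4, 0.2, 8.8]
position: [0.6124, 0.0364, 0.0069]
force: [-6.0, 0.4, 12.6]
position: [0.6125, 0.0364, 0.0069]
force: [-8.0, -0.6, 16.6]
position: [0.6125, 0.0364, 0.0069]
force: [-9.0, 0.0, 20.0]
```

Stiff again on the left. Now the right edge.

```bash
python3 -m creep '[[0,0,-0.01,0,0,0,1],[0,0,-0.025,0,0,0,1],[0,-0.03,-0.025,0,0,0,1],[0,-0.06,-0.025,0,0,0,1],[0,-0.082,-0.025,0,0,0,1],[0,-0.082,-0.015,0,0,0,1],[0,-0.082,-0.008,0,0,0,1],[0,-0.082,-0.006,0,0,0,1],[0,-0.082,-0.006,0,0,0,1]]' | egrep 'pos|force'
python3 -m creep '[[0,0,0.001,0,0,0,1],[0,0,0.001,0,0,0,1]]'| egrep 'pos|force'
python3 -m creep '[[0,0,0.001,0,0,0,1],[0,0,0.001,0,0,0,1]]'| egrep 'pos|force'
python3 -m creep '[[0,0,0.001,0,0,0,1],[0,0,0.001,0,0,0,1]]'| egrep 'pos|force'
python3 -m creep '[[0,0,0.001,0,0,0,1],[0,0,0.001,0,0,0,1],[0,0,0.001,0,0,0,1]]'| egrep 'pos|force'
python3 -m creep '[[0,0,0.001,0,0,0,1],[0,0,0.001,0,0,0,1],[0,0,0.001,0,0,0,1]]'| egrep 'pos|force'
```

```text
position: [0.6123, -0.0449, 0.007]
force: [-0.7, -0.5, 1.8]
position: [0.6123, -0.0449, 0.007]
force: [-3.1, -0.9, 4.3]
position: [0.6124, -0.0449, 0.007]
force: [-3.5, -0.9, 7.8]
position: [0.6124, -0.0449, 0.007]
force: [-6.6, -0.2, 11.3]
position: [0.6124, -0.0449, 0.0069]
force: [-7.2, -0.4, 15.1]
position: [0.6124, -0.0449, 0.0069]
force: [-9.0, 0.6, 18.3]
```

Flat as well. Re-gripping, and checking the first board's position on the mat.

```bash
python3 -m creep '[[0,0,-0.02,0,0,0,1],[0,0,-0.05,0,0,0,0.8],[0.03,0.01,-0.07,0,0,0,0.2],[0.06,0.02,-0.07,0,0,0,0.2],[0.09,0.03,-0.07,0,0,0,0.2],[0.109,0.0395,-0.07,0,0,0,0.2],[0.109,0.0395,-0.04,0,0,0,0.2],[0.109,0.0395,-0.01,0,0,0,0.3],[0.109,0.0395,0.005,0,0,0,0.35],[0.109,0.0395,0.011,0,0,0,0.4],[0.109,0.0395,0.011,0,0,0,0.45],[0.109,0.0395,0.011,0,0,0,0.45]]'
python3 -m creep '[[0,0,0,0,0,0,0.6],[0,0,0,0,0,0,0.75],[0,0,0,0,0,0,0.75],[0,0,0,0,0,0,0.75],[0,0,0,0,0,0,0.75],[0,0,-0.004,0,0,0,0.75],[0,0,-0.02,0,0,0,0.75],[0,0,-0.04,0,0,0,0.75],[0,0,-0.06,0,0,0,0.75],[0,0,-0.08,0,0,0,0.75],[0,0,-0.09,0,0,0,0.75],[0,0,-0.09,0,0,0,0.75]]' 110
python3 - <<'E'
from h import *
g=grab('top'); cv2.imwrite('pics/t11.png',np.hstack([cv2.resize(g['pixels'][120:220,160:340],(720,400),interpolation=2)]))
s=ctrl.get_state(); M=R.from_rotvec(s['tcp_rot']).as_matrix()
print((M.T@(np.array([.513,.2048,.0])-s['position'])).round(4))
E
```

```text
time_s: 39.33
position: [0.5038, -0.0062, -0.008]
tcp_rot: [-0.009, 3.141, 0.001]
force: [0.0, 0.7, 1.4]
finger_gap: 0.0472
time_s: 40.33
position: [0.5051, -0.007, 0.0843]
tcp_rot: [-0.008, 3.137, -0.001]
force: [0.3, -0.5, -2.4]
finger_gap: 0.0311
[-0.01    0.2117  0.0823]
```

View pics/t11.png

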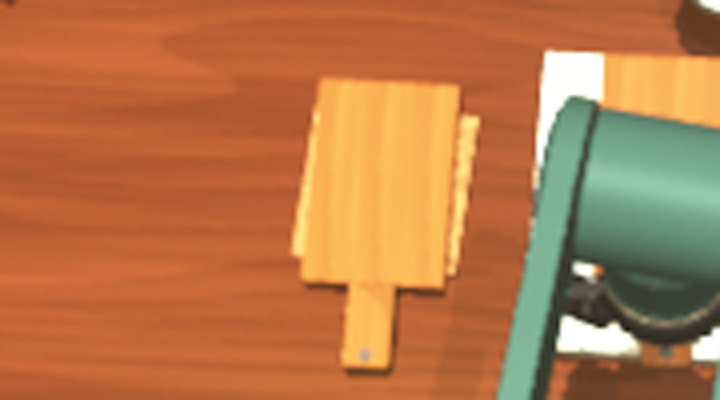

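Board A lies squarely on the mat (blade corners (320,78), (460,85), (445,292), (302,282) in the crop). Checking the numbers.

```bash
python3 - <<'E'
from h import *
g=dict(np.load('/tmp/top.npz'))
P=np.array([cast(g,160+x/4,120+y/4,.024)[:2] for x,y in [(320,78),(460,85),(445,292),(302,282)]]); print(P.round(3),P.mean(0)); d=P[:2].mean(0)-P[2:].mean(0); print(np.degrees(np.arctan2(d[1],d[0])))
E
python3 -m creep '[[0,0.02,0,0,0,0,0.75],[-0.002,0.05,0,0,0,0,0.75],[-0.004,0.085,0,0,0,0,0.75],[-0.006,0.12,0,0,0,0,0.75],[-0.008,0.155,0,0,0,0,0.75],[-0.01,0.185,0,0,0,0,0.75],[-0.01,0.205,0,0,0,0,0.75],[-0.01,0.212,0.02,0,0,0,0.75],[-0.01,0.212,0.05,0,0,0,0.75],[-0.01,0.212,0.07,0,0,0,0.75],[-0.01,0.212,0.078,0,0,0,0.75],[-0.01,0.212,0.078,0,0,0,0.75]]' 110
python3 -m creep '[[0,0,0.002,0,0,0,0.75],[0,0,0.004,0,0,0,0.75],[0,0,0.004,0,0,0,0.75]]' 110
python3 -m creep '[[0,0,0.001,0,0,0,0.75],[0,0,0.003,0,0,0,0.75],[0,0,0.003,0,0,0,0.75]]' 110
```

```text
[[0.696 0.254]
 [0.696 0.152]
 [0.542 0.151]
 [0.544 0.253]] [0.61940824 0.20258426]
0.5488635723337412
time_s: 41.38
position: [0.5086, 0.2044, -0.001]
tcp_rot: [0.008, -3.132, 0.004]
force: [-0.6, 0.2, -3.7]
finger_gap: 0.0313
time_s: 41.63
position: [0.5134, 0.2054, 0.0009]
tcp_rot: [-0.007, 3.139, 0.001]
force: [1.4, 0.7, -2.1]
finger_gap: 0.0311
time_s: 41.88
position: [0.5125, 0.2054, -0.0029]
tcp_rot: [-0.008, 3.141, 0.0]
force: [-0.9, 0.0, -3.3]
finger_gap: 0.0309
```

```bash
python3 -m creep '[[0,0,0.002,0,0,0,0.75],[0,0,0.004,0,0,0,0.75],[0,0,0.004,0,0,0,0.75]]' 110 | egrep 'pos|force'
python3 -m creep '[[0,0,0.001,0,0,0,0.75],[0,0,0.002,0,0,0,0.75],[0,0,0.002,0,0,0,0.75]]' 110| egrep 'pos|force'
python3 -m creep '[[0,0,0.001,0,0,0,0.75],[0,0,0.001,0,0,0,0.75]]' 110| egrep 'pos|force'
```

```text
position: [0.5127, 0.2055, -0.0069]
force: [-1.4, 0.2, -1.3]
position: [0.5129, 0.2055, -0.0071]
force: [-3.8, -2.0, 6.6]
position: [0.5127, 0.2055, -0.0074]
force: [-5.9, -1.6, 11.0]
```

```bash
python3 -m creep '[[0,0,-0.002,0,0,0,0.5],[0,0,-0.002,0,0,0,0.4],[0,0,-0.002,0,0,0,0.3],[0,0,-0.002,0,0,0,0.3],[0,0,-0.03,0,0,0,0],[0,0,-0.07,0,0,0,0],[0,0,-0.1,0,0,0,0],[0,-0.04,-0.11,0,0,0,0],[0,-0.08,-0.11,0,0,0,0],[0,-0.12,-0.11,0,0,0,0],[0,-0.16,-0.11,0,0,0,0],[0,-0.2,-0.11,0,0,0,0]]' 60
python3 -m creep '[[0,-0.04,0,0,0,0,0],[0,-0.08,0,0,0,0,0],[0,-0.12,0,0,0,0,0],[0,-0.16,0,0,0,0,0],[0,-0.20,0,0,0,0,0],[0,-0.24,0,0,0,0,0],[0,-0.28,0,0,0,0,0],[0,-0.32,0,0,0,0,0],[-0.01,-0.355,0,0,0,0,0],[-0.01,-0.372,0,0,0,0,0],[-0.01,-0.372,0,0,0,0,0],[-0.01,-0.372,0,0,0,0,0]]'
python3 - <<'E'
from h import *
s=ctrl.get_state(); print(s['position'],s['qpos'].round(2))
f=grab('wrist'); g=grab('top'); sd=grab('side')
im=f['pixels'][130:300,200:440]; cv2.imwrite('pics/w12.png',cv2.resize(im,None,fx=3,fy=3,interpolation=2))
E
```

```text
time_s: 43.55
position: [0.5132, 0.0037, 0.0997]
tcp_rot: [-0.009, 3.141, 0.0]
force: [0.6, 1.1, -1.1]
finger_gap: 0.0851
time_s: 44.55
position: [0.5248, -0.3672, 0.0986]
tcp_rot: [0.005, -3.141, -0.003]
force: [-0.3, -0.4, 0.1]
finger_gap: 0.0853
[ 0.52482923 -0.36721297  0.09859369] [-0.7   0.32  1.28  0.    1.54 -2.27]
```

View pics/w12.png

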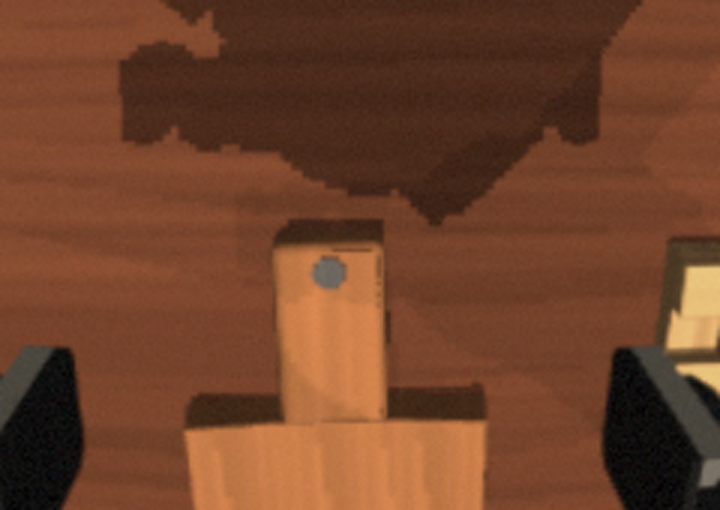

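Run:
```python
from h import *
f=dict(np.load('/tmp/wrist.npz'))
for p in [(275,250),(383,250),(329,243),(187,430),(485,422),(335,424),(280,340),(385,340)]: print(p,cast(f,200+p[0]/3,130+p[1]/3,.018,True).round(4))
```

```text
(275, 250) [ 0.5446 -0.3861  0.018 ]
(383, 250) [ 0.5445 -0.3543  0.018 ]
(329, 243) [ 0.5423 -0.3702  0.018 ]
(187, 430) [ 0.6065 -0.4161  0.018 ]
(485, 422) [ 0.6032 -0.3203  0.018 ]
(335, 424) [ 0.6034 -0.3684  0.018 ]
(280, 340) [ 0.5738 -0.3852  0.018 ]
(385, 340) [ 0.5737 -0.3531  0.018 ]
```

The lower board is at handle end (329,243) in the crop. It has been knocked about 4 cm in +x, so its grip point is now about (0.569, -0.369), yaw +2°.

```bash
python3 -m creep '[[-0.02,-0.001,0.02,0,0,-2,0.2],[-0.044,-0.002,0.05,0,0,-2,0.2],[-0.044,-0.002,0.08,0,0,-2,0.2],[-0.044,-0.002,0.105,0,0,-2,0.3],[-0.044,-0.002,0.12,0,0,-2,0.4],[-0.044,-0.002,0.129,0,0,-2,0.45],[-0.044,-0.002,0.1325,0,0,-2,0.45],[-0.044,-0.002,0.1325,0,0,-2,0.45],[-0.044,-0.002,0.1325,0,0,-2,0.6],[-0.044,-0.002,0.1325,0,0,-2,0.75],[-0.044,-0.002,0.1325,0,0,-2,0.75],[-0.044,-0.002,0.1325,0,0,-2,0.75]]' 110
python3 -m creep '[[0,0,0,0,0,0,0.75],[0,0,0,0,0,0,0.75],[0,0,-0.003,0,0,0,0.75],[0,0,-0.01,0,0,0,0.75],[0,0,-0.02,0,0,0,0.75],[0,0,-0.035,0,0,0,0.75],[0,0,-0.055,0,0,0,0.75],[0,0,-0.075,0,0,0,0.75],[0,0,-0.09,0,0,0,0.75],[0,0,-0.09,0,0,0,0.75]]' 110
python3 - <<'E'
from h import *
s=ctrl.get_state(); M=R.from_rotvec(s['tcp_rot']).as_matrix()
print((M.T@(np.array([.503,-.005,.0])-s['position'])).round(4))
E
```

```text
time_s: 45.7
position: [0.5706, -0.3692, -0.0302]
tcp_rot: [-0.063, 3.138, -0.004]
force: [-0.2, 0.5, 6.9]
finger_gap: 0.031
time_s: 46.53
position: [0.5713, -0.37, 0.0624]
tcp_rot: [-0.063, 3.135, -0.008]
force: [1.1, -0.4, -1.1]
finger_gap: 0.031
[0.054  0.3678 0.0601]
```

```bash
python3 -m creep '[[0.003,0.015,0,0,0,0.5,0.75],[0.008,0.045,0,0,0,1,0.75],[0.014,0.08,0,0,0,2,0.75],[0.02,0.12,0,0,0,2,0.75],[0.026,0.16,0,0,0,2,0.75],[0.032,0.20,0,0,0,2,0.75],[0.038,0.24,0,0,0,2,0.75],[0.044,0.28,0,0,0,2,0.75],[0.05,0.32,0,0,0,2,0.75],[0.054,0.35,0,0,0,2,0.75],[0.054,0.367,0.01,0,0,2,0.75],[0.054,0.367,0.03,0,0,2,0.75]]' 110
python3 -m creep '[[0,0,0.012,0,0,0,0.75],[0,0,0.02,0,0,0,0.75],[0,0,0.026,0,0,0,0.75],[0,0,0.03,0,0,0,0.75],[0,0,0.03,0,0,0,0.75]]' 110
python3 -m creep '[[0,0,0.002,0,0,0,0.75],[0,0,0.003,0,0,0,0.75],[0,0,0.003,0,0,0,0.75]]' 110| egrep 'pos|force'
python3 -m creep '[[0,0,0.002,0,0,0,0.75],[0,0,0.002,0,0,0,0.75]]' 110| egrep 'pos|force'
```

```text
time_s: 47.53
position: [0.5016, -0.0, 0.0288]
tcp_rot: [-0.015, 3.137, 0.003]
force: [1.2, -0.9, -3.0]
finger_gap: 0.0311
time_s: 47.95
position: [0.5003, -0.004, -0.0034]
tcp_rot: [0.007, -3.141, -0.001]
force: [-0.6, 0.4, -2.3]
finger_gap: 0.031
position: [0.5015, -0.0042, -0.005]
force: [0.2, 0.8, -1.3]
position: [0.5017, -0.0042, -0.0053]
force: [-4.1, 0.2, 8.3]
```

```bash
python3 -m creep '[[0,0,-0.002,0,0,0,0.5],[0,0,-0.002,0,0,0,0.45],[0,0,-0.002,0,0,0,0.3],[0,0,-0.002,0,0,0,0.3],[0,0,-0.02,0,0,0,0.3],[0,0,-0.05,0,0,0,0.3],[0,0,-0.07,0,0,0,0.6],[-0.04,0.015,-0.07,0,0,0,1],[-0.08,0.03,-0.07,0,0,0,1],[-0.11,0.041,-0.07,0,0,0,1],[-0.11,0.041,-0.06,0,0,0,1],[-0.11,0.041,-0.04,0,0,0,1]]' 40
python3 -m creep '[[0,0,0.01,0,0,0,1],[0,0,0.018,0,0,0,1],[0,0,0.022,0,0,0,1],[0,0,0.022,0,0,0,1]]' | egrep 'pos|force'
python3 -m creep '[[0,0,0.001,0,0,0,1],[0,0,0.001,0,0,0,1]]'| egrep 'pos|force'
python3 -m creep '[[0,0,0.001,0,0,0,1],[0,0,0.001,0,0,0,1]]'| egrep 'pos|force'
python3 -m creep '[[0,0,0.001,0,0,0,1],[0,0,0.001,0,0,0,1]]'| egrep 'pos|force'
python3 -m creep '[[0,0,0.001,0,0,0,1],[0,0,0.001,0,0,0,1]]'| egrep 'pos|force'
python3 -m creep '[[0,0,0.001,0,0,0,1],[0,0,0.001,0,0,0,1]]'| egrep 'pos|force'
```

```text
time_s: 49.37
position: [0.6142, 0.0384, 0.034]
tcp_rot: [-0.01, 3.136, -0.0]
force: [0.4, -0.3, 0.1]
finger_gap: -0.0003
position: [0.6094, 0.0377, 0.0096]
force: [-2.0, -0.8, 1.0]
position: [0.6107, 0.0373, 0.0104]
force: [-1.1, 0.4, 1.7]
position: [0.6109, 0.0381, 0.0093]
force: [-2.0, 2.3, 2.7]
position: [0.6111, 0.0385, 0.0079]
force: [-1.5, 1.7, 3.3]
position: [0.6113, 0.0383, 0.0071]
force: [-0.0, 2.0, 4.3]
position: [0.6113, 0.0384, 0.007]
force: [-1.9, 2.8, 8.0]
```

This one sinks from 0.0105 to 0.007 between 1.7 and 4.3 N, then goes stiff: it is warped and rocks. Now the right edge.

```bash
python3 -m creep '[[0,0,0.0005,0,0,0,1],[0,0,0.0005,0,0,0,1],[0,0,0.0005,0,0,0,1]]'| egrep 'pos|force'
python3 -m creep '[[0,0,-0.01,0,0,0,1],[0,0,-0.03,0,0,0,1],[0,-0.03,-0.03,0,0,0,1],[0,-0.06,-0.03,0,0,0,1],[0,-0.083,-0.03,0,0,0,1],[0,-0.083,-0.02,0,0,0,1],[0,-0.083,-0.01,0,0,0,1],[0,-0.083,-0.007,0,0,0,1],[0,-0.083,-0.007,0,0,0,1]]' | egrep 'pos|force'
python3 -m creep '[[0,0,0.001,0,0,0,1],[0,0,0.001,0,0,0,1]]'| egrep 'pos|force'
python3 -m creep '[[0,0,0.001,0,0,0,1],[0,0,0.001,0,0,0,1]]'| egrep 'pos|force'
python3 -m creep '[[0,0,0.001,0,0,0,1],[0,0,0.001,0,0,0,1]]'| egrep 'pos|force'
python3 -m creep '[[0,0,0.001,0,0,0,1],[0,0,0.001,0,0,0,1]]'| egrep 'pos|force'
python3 -m creep '[[0,0,0.001,0,0,0,1],[0,0,0.001,0,0,0,1]]'| egrep 'pos|force'
python3 -m creep '[[0,0,0.001,0,0,0,1],[0,0,0.001,0,0,0,1]]'| egrep 'pos|force'
python3 -m creep '[[0,0,0.001,0,0,0,1],[0,0,0.001,0,0,0,1],[0,0,0.001,0,0,0,1],[0,0,0.001,0,0,0,1]]'| egrep 'pos|force'
```

```text
position: [0.6113, 0.0384, 0.0069]
force: [-3.3, 3.7, 11.3]
position: [0.6094, -0.0446, 0.0097]
force: [-1.8, 0.7, 1.6]
position: [0.6106, -0.0441, 0.0106]
force: [0.3, 0.9, -0.1]
position: [0.6111, -0.0446, 0.01]
force: [-0.8, 1.3, 1.6]
position: [0.6111, -0.0453, 0.0091]
force: [-0.9, 0.3, 1.6]
position: [0.6112, -0.0459, 0.0081]
force: [-1.5, -2.0, 3.3]
position: [0.6114, -0.046, 0.0071]
force: [-0.7, -3.0, 4.0]
position: [0.6114, -0.0461, 0.007]
force: [-2.3, -3.6, 6.9]
position: [0.6115, -0.0461, 0.007]
force: [-3.0, -3.1, 10.9]
```

Rocks on both sides, so it goes on the rack.

```bash
python3 -m creep '[[0,0,-0.02,0,0,0,1],[0,0,-0.05,0,0,0,0.8],[0.03,0.01,-0.07,0,0,0,0.2],[0.06,0.02,-0.07,0,0,0,0.2],[0.09,0.03,-0.07,0,0,0,0.2],[0.11,0.042,-0.07,0,0,0,0.2],[0.11,0.042,-0.04,0,0,0,0.2],[0.11,0.042,-0.01,0,0,0,0.3],[0.11,0.042,0.005,0,0,0,0.35],[0.11,0.042,0.012,0,0,0,0.4],[0.11,0.042,0.012,0,0,0,0.45],[0.11,0.042,0.012,0,0,0,0.45]]'
python3 -m creep '[[0,0,0,0,0,0,0.6],[0,0,0,0,0,0,0.75],[0,0,0,0,0,0,0.75],[0,0,0,0,0,0,0.75],[0,0,0,0,0,0,0.75],[0,0,-0.004,0,0,0,0.75],[0,0,-0.02,0,0,0,0.75],[0,0,-0.04,0,0,0,0.75],[0,0,-0.06,0,0,0,0.75],[0,0,-0.08,0,0,0,0.75],[0,0,-0.09,0,0,0,0.75],[0,0,-0.09,0,0,0,0.75]]' 110
python3 - <<'E'
from h import *
s=ctrl.get_state(); M=R.from_rotvec(s['tcp_rot']).as_matrix()
print((M.T@(np.array([.499,-.204,-.004])-s['position'])).round(4))
E
```

```text
time_s: 53.87
position: [0.5009, -0.0035, -0.0073]
tcp_rot: [0.008, -3.142, -0.001]
force: [-0.0, 0.0, 0.4]
finger_gap: 0.0471
time_s: 54.87
position: [0.5023, -0.004, 0.0852]
tcp_rot: [-0.008, 3.137, -0.001]
force: [-0.3, -0.2, -2.1]
finger_gap: 0.0312
[ 0.0048 -0.1999  0.0893]
```

```bash
python3 -m creep '[[0,-0.02,0,0,0,0,0.75],[0.001,-0.05,0,0,0,0,0.75],[0.002,-0.085,0,0,0,0,0.75],[0.003,-0.12,0,0,0,0,0.75],[0.003,-0.15,0,0,0,0,0.75],[0.004,-0.18,0,0,0,0,0.75],[0.004,-0.2,0.01,0,0,0,0.75],[0.004,-0.2,0.03,0,0,0,0.75],[0.004,-0.2,0.055,0,0,0,0.75],[0.004,-0.2,0.075,0,0,0,0.75],[0.004,-0.2,0.085,0,0,0,0.75],[0.004,-0.2,0.086,0,0,0,0.75]]' 110
python3 -m creep '[[0,0,0.002,0,0,0,0.75],[0,0,0.004,0,0,0,0.75],[0,0,0.004,0,0,0,0.75]]' 110| egrep 'pos|force'
python3 -m creep '[[0,0,0.001,0,0,0,0.75],[0,0,0.002,0,0,0,0.75],[0,0,0.002,0,0,0,0.75]]' 110| egrep 'pos|force'
```

```text
time_s: 55.87
position: [0.495, -0.2027, -0.0068]
tcp_rot: [0.008, -3.135, -0.005]
force: [-1.8, 0.6, -0.7]
finger_gap: 0.0309
position: [0.4985, -0.204, -0.0065]
force: [-0.1, -0.1, -1.6]
position: [0.4985, -0.2041, -0.0082]
force: [-0.5, 0.2, -0.9]
```

```bash
python3 -m creep '[[0,0,0.001,0,0,0,0.75],[0,0,0.002,0,0,0,0.75],[0,0,0.002,0,0,0,0.75]]' 110| egrep 'pos|force'
python3 -m creep '[[0,0,0.001,0,0,0,0.75],[0,0,0.001,0,0,0,0.75]]' 110| egrep 'pos|force'
```

```text
position: [0.4984, -0.2042, -0.009]
force: [-4.9, 1.9, 8.0]
position: [0.4983, -0.2042, -0.0094]
force: [-6.8, 2.2, 12.0]
```

Contact. Releasing, lifting clear and retreating toward the middle of the near side, out of the top view.

```bash
python3 -m creep '[[0,0,-0.002,0,0,0,0.5],[0,0,-0.002,0,0,0,0.4],[0,0,-0.002,0,0,0,0.2],[0,0,-0.002,0,0,0,0.1],[0,0,-0.03,0,0,0,0],[0,0,-0.07,0,0,0,0],[0,0,-0.11,0,0,0,0],[0,0,-0.15,0,0,0,0],[0.04,0,-0.19,0,0,0,0],[0.08,0,-0.22,0,0,0,0],[0.12,0.02,-0.22,0,0,0,0],[0.14,0.04,-0.22,0,0,0,0]]' 40
python3 -m creep '[[0,0.03,0,0,0,0,0],[0,0.06,0,0,0,0,0],[0,0.08,0,0,0,0,0],[0,0.08,0,0,0,0,0],[0,0.08,0,0,0,0,0]]'
python3 - <<'E'
from h import *
g=grab('top'); s=grab('side')
cv2.imwrite('pics/fin.png',np.hstack([cv2.resize(g['pixels'][100:310,170:450],(440,330)),cv2.resize(s['pixels'][100:310,200:430],(360,330))]))
E
```

```text
time_s: 57.78
position: [0.3623, -0.1696, 0.2095]
tcp_rot: [-0.004, 3.138, -0.005]
force: [0.1, 0.4, 1.5]
finger_gap: 0.0856
time_s: 58.2
position: [0.3624, -0.0877, 0.207]
tcp_rot: [-0.012, 3.141, -0.001]
force: [-1.0, -0.6, -0.1]
finger_gap: 0.0852
```

View pics/fin.png

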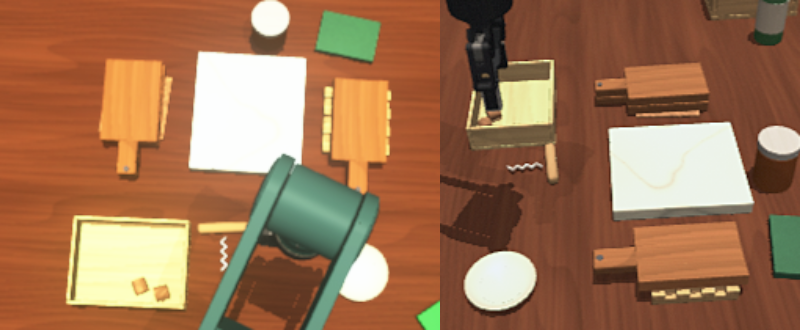

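Final view: the stack is on the mat (130,100), the warped board on the rack (360,120), both corks in the box ((140,287), (162,293)), and the bystanders are in place.

Run:
```python
from h import *
g=dict(np.load('/tmp/top.npz')); k=280/440
for n,z,c in [('mat stack',.042,[(107,59),(163,60),(157,145),(102,141)]),('rack board',.040,[(335,79),(389,80),(387,162),(332,160)])]:
    P=np.array([cast(g,170+x*k,100+y*210/330,z)[:2] for x,y in c]); print(n,P.mean(0).round(3),P.round(3).tolist())
for x,y in [(140,287),(162,293)]: print(cast(g,170+x*k,100+y*210/330,.02).round(3)-np.array([.33,.182,0]))
print(ctrl.get_state()['force']); 
order.finish_job()
```

```text
mat stack [0.619 0.204] [[0.695, 0.257], [0.699, 0.154], [0.54, 0.153], [0.542, 0.251]]
rack board [ 0.607 -0.208] [[0.681, -0.16], [0.684, -0.257], [0.532, -0.256], [0.53, -0.159]]
[-0.038 -0.017  0.02 ]
[-0.047 -0.056  0.02 ]
[ 0.66602934 -0.84519268  0.15155065]
the job is handed in; nothing more can be done
```

The job is handed in at about 58 s of the 210 s. Both corks are in the plywood box, and all three boards are tested and sorted.

| Board | Press test | Placed on | Measured blade centre vs target centre |
|---|---|---|---|
| Cork-carrying board | flat, stiff on both edges to about 17 N | cork mat | about 5 mm off |
| Upper pile board | flat, stiff on both edges to about 18 N | cork mat, stacked on the first | about 5 mm off |
| Lower pile board | warped, gave about 3.5 mm at up to about 4 N on both edges, then went stiff | slatted rack | about 4 mm off |

- **Corks:** the last check puts both within the box limits, and none missed the box.
- **Bystanders:** in the final picture they look unmoved, though I checked that only by eye.
- **Robot:** the gripper is open and clear of everything, with the wrist force near zero.

Three things disagreed with expectations:
- **Fingertip height:** the fingertips are really about 37 mm higher than the reported TCP, so the first grasp closed above the handle without holding it. I found the true height by contact and used it from then on.
- **Lower pile board:** it had been knocked about 4 cm aside. I measured it again before gripping.
- **Wrist camera scale:** it read widths up to about 5% small, which did not matter for the grips.

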